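Weigh the spice tins and restack them in their pegged bay

TASK

Weigh the flat spice tins in the drawer: press the scale's orange button fully down and let it come up again while the plate is still empty, stack all the tins, lying flat (either face up will do), in one square, aligned pile in the middle of the plate, and with the pile standing there untouched press and release the button again. Then move the tins over into the bay between the four beech pegs, again as one square, aligned pile lying along the bay and centred on its liner, and leave the jars, cup and herb stripper where they are.

Things in the scene. Friction and masses are not known exactly. Their poses are not given: they have to be found in the camera images.
- tin_a: flat closed spice tin, silver with a black lid and a green label on top; 84 mm long (its x) by 54 mm wide (its y) by 20 mm high (its z), about 100 g; origin at the centre of its underside. Each of the five tins may be absent; those present lie flat, apart from each other, on the board in the nearer half of the drawer
- tin_b: flat closed spice tin, silver with a black lid and a red label on top; 84 mm long (its x) by 54 mm wide (its y) by 20 mm high (its z), about 100 g; origin at the centre of its underside. Each of the five tins may be absent; those present lie flat, apart from each other, on the board in the nearer half of the drawer
- tin_c: flat closed spice tin, silver with a black lid and a yellow label on top; 84 mm long (its x) by 54 mm wide (its y) by 20 mm high (its z), about 100 g; origin at the centre of its underside. Each of the five tins may be absent; those present lie flat, apart from each other, on the board in the nearer half of the drawer
- tin_d: flat closed spice tin, silver with a black lid and a blue label on top; 84 mm long (its x) by 54 mm wide (its y) by 20 mm high (its z), about 100 g; origin at the centre of its underside. Each of the five tins may be absent; those present lie flat, apart from each other, on the board in the nearer half of the drawer
- tin_e: flat closed spice tin, silver with a black lid and a copper-coloured label on top; 84 mm long (its x) by 54 mm wide (its y) by 20 mm high (its z), about 100 g; origin at the centre of its underside. Each of the five tins may be absent; those present lie flat, apart from each other, on the board in the nearer half of the drawer
- plate (a point): centre of the top face of the kitchen scale's square steel weighing plate, 120 x 120 mm, 37 mm above the table, 25 mm above the pegboard; axes are the scale's. The white scale (150 mm along its x, 220 mm along its y, 20 mm high, fixed) carries the plate at one end of its length and the orange push button at the other end, 120 mm away along the scale's +y
- button (a joint): travel of the scale's spring push button in m: 0 = up, 0.006 = fully down (about 5 N); springs back by itself
- button_top (a point): centre of the top face of the round orange push button, 28 mm across, 54 mm above the table when up, in a grey round collar 44 mm across; pressed straight down
- bay: pegged bay: four fixed beech pegs, 12 mm across and 35 mm high, at x = +-60 mm, y = +-17 mm of the bay's frame, around a flat grey liner 88 x 58 mm on the pegboard that shows where the tins go; origin at the centre on the board's surface. A tin lies with its length along the bay's x, with 12 mm to spare to the pegs at either end; its long sides are open for the fingers
- jar_left: bystander: squat amber glass jar with black lid, 62 mm across, 60 mm high, origin at the centre of its underside; on the left
- jar_right: bystander: squat green glass jar with black lid, 62 mm across, 60 mm high, origin at the centre of its underside; on the right
- cup: bystander: small white porcelain measuring cup, 60 mm across, 45 mm high, at the back of the drawer; origin at the centre of its underside
- stripper: bystander: flat stainless herb stripper 35 x 130 x 4 mm, at the back of the drawer; origin at the centre of its underside
Mind the look-alikes: they are no part of the job. Leave any purple look-alike of the tin_e alone.

How it is judged (in metres and radians):
On the way, in this order (a step that is already met when the one before it is completed fails the run):
1. the button is pressed fully down with no tin on the scale's plate (value of joint button above 0.005 m and horizontal distance between each of tin_a, tin_b, tin_c, tin_d, tin_e and plate above 0.1 m), for 0.1 s.
2. the button is let up again, the plate still empty (value of joint button below 0.0015 m and horizontal distance between each of tin_a, tin_b, tin_c, tin_d, tin_e and plate above 0.1 m), for 0.1 s.
3. all tins present lie in one aligned pile on the middle of the plate, let go (horizontal distance between each of tin_a, tin_b, tin_c, tin_d, tin_e and plate below 0.03 m and angle between the z axis of each of tin_a, tin_b, tin_c, tin_d, tin_e and the z axis of bay, either way round below 0.1 rad and linear speed of each of tin_a, tin_b, tin_c, tin_d, tin_e below 0.03 m/s and contact force between each of tin_a, tin_b, tin_c, tin_d, tin_e and the fingers below 0.1 N and horizontal distance between tin_a and tin_b below 0.01 m and angle between the x axis of tin_a and the x axis of tin_b, either way round below 0.16 rad and horizontal distance between each of tin_a, tin_b and tin_c below 0.01 m and angle between the x axis of each of tin_a, tin_b and the x axis of tin_c, either way round below 0.16 rad and horizontal distance between each of tin_a, tin_b, tin_c and tin_d below 0.01 m and angle between the x axis of each of tin_a, tin_b, tin_c and the x axis of tin_d, either way round below 0.16 rad and horizontal distance between each of tin_a, tin_b, tin_c, tin_d and tin_e below 0.01 m and angle between the x axis of each of tin_a, tin_b, tin_c, tin_d and the x axis of tin_e, either way round below 0.16 rad and value of joint button below 0.0015 m), for 0.3 s.
4. the button is pressed fully down with the pile standing on the plate (value of joint button above 0.005 m and horizontal distance between each of tin_a, tin_b, tin_c, tin_d, tin_e and plate below 0.03 m and angle between the z axis of each of tin_a, tin_b, tin_c, tin_d, tin_e and the z axis of bay, either way round below 0.1 rad and linear speed of each of tin_a, tin_b, tin_c, tin_d, tin_e below 0.03 m/s and contact force between each of tin_a, tin_b, tin_c, tin_d, tin_e and the fingers below 0.1 N and horizontal distance between tin_a and tin_b below 0.01 m and angle between the x axis of tin_a and the x axis of tin_b, either way round below 0.16 rad and horizontal distance between each of tin_a, tin_b and tin_c below 0.01 m and angle between the x axis of each of tin_a, tin_b and the x axis of tin_c, either way round below 0.16 rad and horizontal distance between each of tin_a, tin_b, tin_c and tin_d below 0.01 m and angle between the x axis of each of tin_a, tin_b, tin_c and the x axis of tin_d, either way round below 0.16 rad and horizontal distance between each of tin_a, tin_b, tin_c, tin_d and tin_e below 0.01 m and angle between the x axis of each of tin_a, tin_b, tin_c, tin_d and the x axis of tin_e, either way round below 0.16 rad), for 0.1 s.
5. the button is let up again with the pile still on the plate (all of step 3), for 0.1 s.
At the end, for the whole second after the job is handed in: All tins lie flat (6 degrees), at rest, in one pile in the bay: each within 18 mm of its centre and 11 degrees of its length, every two within 10 mm and 9 degrees of each other; button up. (On the plate: the same squareness, each tin within 30 mm of its centre.) (horizontal distance between each of tin_a, tin_b, tin_c, tin_d, tin_e and bay below 0.018 m and angle between the x axis of each of tin_a, tin_b, tin_c, tin_d, tin_e and the x axis of bay, either way round below 0.2 rad and angle between the z axis of each of tin_a, tin_b, tin_c, tin_d, tin_e and the z axis of bay, either way round below 0.1 rad and linear speed of each of tin_a, tin_b, tin_c, tin_d, tin_e below 0.03 m/s and contact force between each of tin_a, tin_b, tin_c, tin_d, tin_e and the fingers below 0.1 N and horizontal distance between tin_a and tin_b below 0.01 m and angle between the x axis of tin_a and the x axis of tin_b, either way round below 0.16 rad and horizontal distance between each of tin_a, tin_b and tin_c below 0.01 m and angle between the x axis of each of tin_a, tin_b and the x axis of tin_c, either way round below 0.16 rad and horizontal distance between each of tin_a, tin_b, tin_c and tin_d below 0.01 m and angle between the x axis of each of tin_a, tin_b, tin_c and the x axis of tin_d, either way round below 0.16 rad and horizontal distance between each of tin_a, tin_b, tin_c, tin_d and tin_e below 0.01 m and angle between the x axis of each of tin_a, tin_b, tin_c, tin_d and the x axis of tin_e, either way round below 0.16 rad and value of joint button below 0.0015 m); the robot touches nothing.
It fails at once if the jar left is pushed more than 3 cm or tipped over (distance of jar_left from where it was at the start of the episode above 0.03 m or angle between jar_left's own z axis and vertical above 0.5 rad).
It fails at once if the jar right is pushed more than 3 cm or tipped over (distance of jar_right from where it was at the start of the episode above 0.03 m or angle between jar_right's own z axis and vertical above 0.5 rad).
It fails at once if the cup is pushed more than 3 cm or tipped over (distance of cup from where it was at the start of the episode above 0.03 m or angle between cup's own z axis and vertical above 0.5 rad).
It fails at once if the stripper is pushed more than 3 cm or tipped over (distance of stripper from where it was at the start of the episode above 0.03 m or angle between stripper's own z axis and vertical above 0.5 rad).
Of tin_a, tin_b, tin_c, tin_d, tin_e only 3 to 4 are there at a start; the rules pass over those that are not, and their reading is None.
At some moment in a run one of tin_a, tin_b, tin_c, tin_d, tin_e may be knocked a few centimetres aside while the robot is not near it.
Once in a run the grip may slacken for a moment while it holds something.
It also fails if it takes over 210 s, if anything falls off the work surface, if the arm or the gripper's body presses on something with over 40 N, if the wrist force passes 120 N, or if a joint passes its speed limit or range.

ROBOT

A 6-joint arm with a two-finger parallel gripper is mounted at the origin on the work surface. World frame = base frame: x ahead of the robot, y to its left, z up, the work surface at z = 0. Lengths are in m, angles in degrees, forces in N, time in s.
With the tool pointing down it reaches from about 0.3 to 0.75 m from the base axis. Payload 8.5 kg.
Tool frame: the origin (TCP) lies midway between the tips of the shut fingers; the grasp point (between the pads) lies 19 mm behind it (env.grasp_offset is the distance from the TCP to the grasp point, in m); z points along the fingers, y is the line along which they close (so a half turn about z gives the same grasp; the last joint's range is limited). The gripper opens to 85 mm and grips with 20 to 120 N. Pads are 22 mm wide; open, the fingers measure 114 mm over their backs; the gripper's body (76 mm by 85 mm) begins 54 mm behind the grasp point. The pads swing forward as they close: fully open they stand 13 mm farther back than shut.
Start: joints at [57.909, 21.807, 74.336, -0, 83.858, -12.336], TCP at [0.186, 0.518, 0.231] pointing down, gripper open.
Joint ranges: [-178.18, 178.18], [-50.72, 133.34], [12.68, 142.11], [-81.47, 261.47], [9.98, 163.14], [-165.26, 165.26]. Speed limits (degrees/s): [136.94, 136.94, 180, 180, 180, 180].

INTERFACE

Orientations are given as a 3x3 rotation matrix whose columns are the frame's x, y, z axes.
In Python, from rig import env gives the robot as it stands.
- The arm moves only by the tool servo_tool, never from a script. Its argument "deltas" is text: rows parted by semicolons, each of 7 numbers parted by spaces: the opening, from 0 (shut) to 1 (fully open), then the shift along the tool's x, y, z in mm, then the turn, a rotation vector about the tool's x, y, z in rad. A call has 1 to 8 rows; each row shifts and turns the commanded pose from where the row before left it, along the tool's axes as they then stand; what a row does not reach is not made up. A row lasts 1/12 s, in which the tool goes at most 41.7 mm and 7.16 degrees, less where a joint would pass 70% of its speed; a pose out of reach is approached as far as the arm can. A call is refused whole if a number of a shift passes 41.7 or a number of a turn 0.125, either way. A call with a gripper value outside its range is refused whole. The fingers move at their own pace and stop on an object; "newtons" is the grip in N (left out, the last holds). Time passes only in rows, so rows that do not move let the fingers close. It gives the time, the measured TCP pose, the force, the opening and the grip force at its end, in the units of the state.
- env.observe(): the state, without advancing time (a new reading comes with each control period).
- env.get_image(name): name is "side" or "top" or "wrist"; returns a dict with "img" (480x640x3 uint8, red, green, blue), "depth" (480x640 float32, m along the optical axis (not along the pixel's ray), 0 where there is no reading), "camera_matrix" (3x3 intrinsics, pixels), "D" ([k1, k2, p1, p2, k3] as OpenCV has them; the pictures are not rectified), "world_to_cam" (4x4, takes a point from world to camera coordinates). Camera axes: x right, y down, z forward; pixel columns grow to the right and rows downward; lengths in m; the calibration is good to about 2 mm. A picture is of the moment at which its call begins.
- env.close_job(): hands the job in; it is judged then, once.
Trained networks look in a picture, given as the dict that the camera call returned (one of the last four; its "shot" number tells which), for a name from the list of things; names that differ only in an ending like _2 or _b are one class to them, and where a whole thing is asked for, a point or a joint stands for the part that bears it (a point fixed in the world has none). Each returns a list of dicts, best first, with "conf" (0 to 1); they miss things now and then, are a little off and sometimes report something else, mostly with a low value. They report only what shows in the picture. A call takes as long as a camera call. They do not tell look-alikes from the thing itself.
- env.spot_in(name, picture): "bbox" ([centre column, centre row, width, height] in pixels, round what is visible of it).
- env.spot_point(name, picture): "uv" ([column, row] in pixels: a listed point, or the origin of a listed thing).
The state is a dict: "time_s": time; "q": joint angles; "qvel": joint speeds; "joint_efforts": joint torques, N m; "position": TCP position; "tool_rot": TCP orientation; "ft_force": force on the tool from outside, world axes, zero at the start; "wrist_torque": the same for the moment, N m; "grip_width": finger opening in m; "gripper_force": force on a finger pad.
Only numpy, scipy, OpenCV 4.12 (cv2) and the standard library are available. Lean on these libraries where they do the work, as an engineer would, in place of code of your own. Each camera call takes 0.05 s, during which the arm holds its last target. There are 200 camera calls.

## Working session

There is one attempt and no reset: what is moved stays moved. The work goes in short steps, Python scripts to look and compute and a tool call to move; the robot and the scene stay as the last step left them, time stands still between calls to the robot, and variables do not carry over. Pictures are saved under pics/ and viewed, at most 14 in all, crops included, and the job is handed in when it is done.

Besides the shell and the picture viewer there is one more tool, called after "Emit:" by a JSON object that holds its "api" and its "payload". servo_tool: Moves the arm, as the interface text tells. Its arguments: {"type":"object","properties":{"deltas":{"type":"string"},"newtons":{"type":"number"}},"required":["deltas"]}

```bash
ls; mkdir -p pics
python3 - <<'E'
from rig import env
import cv2,numpy as np
o=env.observe(); print({k:np.round(v,3).tolist() for k,v in o.items()}, env.grasp_offset)
p=env.get_image("top"); cv2.imwrite("pics/top0.png",p["img"][:,:,::-1])
print(p["camera_matrix"],p["D"],p["world_to_cam"])
for n in ["tin_a","plate","button_top","bay","jar_left","jar_right","cup","stripper"]:
    print(n,[(np.round(d["uv"]).tolist(),round(d["conf"],2)) for d in env.spot_point(n,p)][:8])
E
```

```text
pics
{'time_s': 0.0, 'q': [57.909, 21.843, 74.387, 0.002, 83.859, -12.336], 'qvel': [0.062, -0.197, 0.097, -0.089, 0.076, -0.019], 'joint_efforts': [-0.0, -44.847, -23.128, -0.0, 0.005, -0.0], 'position': [0.186, 0.517, 0.231], 'tool_rot': [[-0.941, 0.338, -0.001], [0.338, 0.941, -0.001], [0.0, -0.002, -1.0]], 'ft_force': [-0.365, -0.201, -0.185], 'wrist_torque': [-0.007, 0.011, -0.009], 'gripper_force': 0.0, 'grip_width': 0.085} 0.0187
[[611.05184563   0.         321.00005313]
 [  0.         611.05184563 234.07114172]
 [  0.           0.           1.        ]] [-0.16763943  0.          0.          0.          0.        ] [[ 0.01318432 -0.99982771  0.01306598 -0.1113294 ]
 [-0.9895527  -0.01492278 -0.14339726  0.59403758]
 [ 0.14356753 -0.01103888 -0.98957895  1.5151217 ]
 [ 0.          0.          0.          1.        ]]
tin_a [([165.0, 285.0], 0.9), ([515.0, 318.0], 0.9), ([282.0, 296.0], 0.85), ([339.0, 288.0], 0.62), ([399.0, 291.0], 0.62)]
plate [([370.0, 224.0], 0.9), ([168.0, 281.0], 0.42)]
button_top [([325.0, 217.0], 0.62)]
bay [([213.0, 211.0], 0.73)]
jar_left [([126.0, 217.0], 0.77)]
jar_right [([431.0, 231.0], 0.78), ([396.0, 290.0], 0.74)]
cup [([308.0, 158.0], 0.65), ([395.0, 288.0], 0.32)]
stripper [([229.0, 162.0], 0.73)]
```

View pics/top0.png

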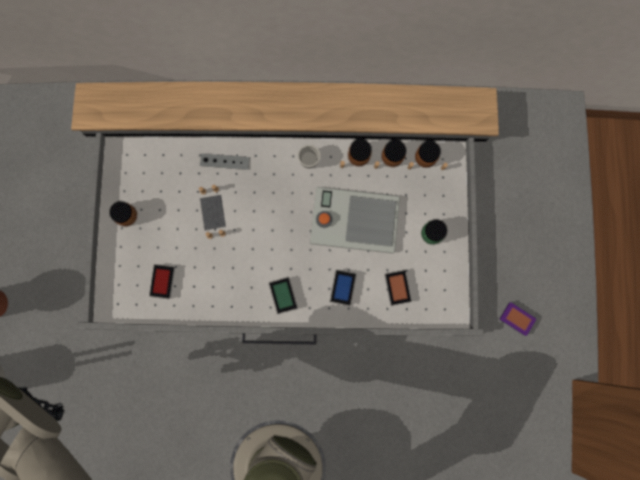

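The top view shows four tins in the drawer: red (162,281), green (283,295), blue (343,288) and copper (398,287). The purple-edged look-alike is outside at (518,318). The plate is at (372,220), the button at (324,218) and the bay liner at (213,212).

```bash
cat > h.py <<'E'
from rig import env
import cv2,numpy as np
from scipy.spatial.transform import Rotation as Ro
def toplane(p,uv,z):
    n=cv2.undistortPoints(np.array(uv,float).reshape(-1,1,2),p["camera_matrix"],np.array(p["D"])).reshape(-1,2)
    T=np.linalg.inv(p["world_to_cam"]); d=np.c_[n,np.ones(len(n))]@T[:3,:3].T; c=T[:3,3]
    return (c+d*((z-c[2])/d[:,2])[:,None])[:,:2]
def rect(p,mask,z):
    """rectangle of the biggest blob on plane z: centre, long, short, yaw of long axis (deg)"""
    cs,_=cv2.findContours(mask.astype(np.uint8),cv2.RETR_EXTERNAL,cv2.CHAIN_APPROX_NONE)
    if not cs: return None
    c=max(cs,key=cv2.contourArea)
    w=toplane(p,c.reshape(-1,2),z)
    (x,y),(a,b),t=cv2.minAreaRect((w*1000).astype(np.float32))
    if a<b: a,b,t=b,a,t+90
    return np.round([x,y,a,b,(t+90)%180-90],1)
HUE={"red":(172,8),"green":(55,95),"blue":(100,128),"copper":(6,18)}
def tinmask(p,name,uv=None,r=30):
    h=cv2.cvtColor(p["img"],cv2.COLOR_RGB2HSV).astype(int); lo,hi=HUE[name]
    H=h[...,0]; m=((H>=lo)&(H<=hi)) if lo<hi else ((H>=lo)|(H<=hi))
    m&=(h[...,1]>70)&(h[...,2]>35)
    if uv is not None:
        k=np.zeros_like(m); u,v=map(int,uv); k[max(0,v-r):v+r,max(0,u-r):u+r]=1; m&=k
    return m
def plan(x,y,z,yaw):
    """mm; yaw=world direction (deg) of tool y, mod 180. turn first, then shift in the turned frame."""
    o=env.observe(); R=np.array(o["tool_rot"]); 
    best=None
    for k in (0,180):
        a=np.radians(yaw+k); Y=np.array([np.cos(a),np.sin(a),0]); Z=np.array([0,0,-1.]); D=np.c_[np.cross(Y,Z),Y,Z]
        rv=Ro.from_matrix(R.T@D).as_rotvec()
        if best is None or np.linalg.norm(rv)<np.linalg.norm(best[0]): best=(rv,D)
    rv,D=best; s=D.T@(np.array([x,y,z])-np.array(o["position"])*1000)
    print("t%.2f turn"%o["time_s"],np.round(rv,3),"shift",np.round(s,1),"| pos",np.round(np.array(o["position"])*1000,1),"grip %.1f F %.1f"%(o["grip_width"]*1000,o["gripper_force"]),"q6 %.0f"%o["q"][5],"ft",np.round(o["ft_force"],1))
def R(): o=env.observe(); return o
E
python3 - <<'E'
from h import *
p=env.get_image("top")
for n,uv in dict(red=(162,281),green=(283,295),blue=(343,288),copper=(398,287)).items():
    m=tinmask(p,n,uv); print(n,m.sum(),rect(p,m,.032))
h=cv2.cvtColor(p["img"],cv2.COLOR_RGB2HSV).astype(int); print("bay hsv",h[212,213],"plate",h[220,372], "board",h[260,230],"body",h[190,350],"btn",h[219,324])
m=np.zeros(h.shape[:2],bool); m[185:240,190:235]=h[185:240,190:235,2]<125; print("bay",rect(p,m,.012))
m=np.zeros(h.shape[:2],bool); m[193:249,342:398]=h[193:249,342:398,2]<h[220,372,2]+12; print("plate",rect(p,m,.037))
m=tinmask(p,"copper",(324,219),12); print("btn",rect(p,m,.054))
for n,z in dict(plate=37,button_top=54,bay=12,jar_left=12,jar_right=12,cup=12,stripper=12).items():
    q=env.spot_point(n,p); print(n,[toplane(p,d["uv"],z/1000).round(3).tolist() for d in q[:1]])
cv2.imwrite("pics/c0.png",cv2.resize(p["img"][180:310,140:450,::-1],None,fx=2.5,fy=2.5,interpolation=cv2.INTER_CUBIC))
E
```

```text
red 401 [469.2 306.4  66.2  41.   -5.3]
green 382 [439.9  -7.7  64.5  38.7  16.5]
blue 423 [ 461.6 -160.1   67.4   41.4   -9. ]
copper 412 [ 463.3 -300.7   67.8   42.3   10.6]
bay hsv [ 0  0 75] plate [ 38   9 112] board [ 16  20 166] body [ 21  19 133] btn [ 10 185 170]
bay [653.3 182.4  89.5  57.3  10.5]
plate [ 633.5 -237.7  133.4  118.7   84.4]
btn [ 634.2 -109.9   30.5   28.4  -89.1]
plate [[[0.629, -0.231]]]
button_top [[[0.634, -0.111]]]
bay [[[0.656, 0.183]]]
jar_left [[[0.639, 0.417]]]
jar_right [[[0.611, -0.39]]]
cup [[[0.799, -0.063]]]
stripper [[[0.792, 0.152]]]
```

View pics/c0.png

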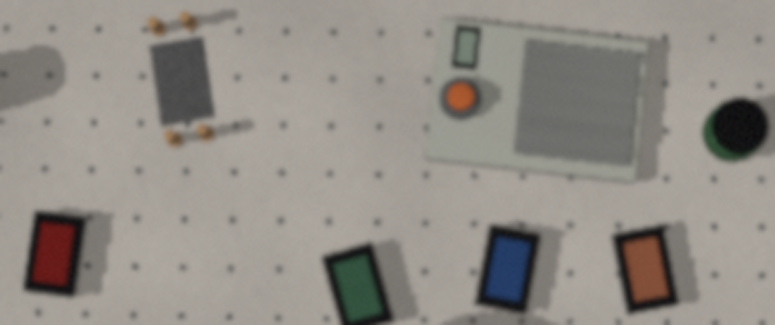

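The enlarged crop shows the liner lying along world x with about 10° of yaw, and the plate corners at crop pixels (526,40), (641,50), (630,163) and (516,152). The tins are as measured. I'll do the button first.

Run:
```python
from h import *
p=env.get_image("top")
c=np.array([(526,40),(641,50),(630,163),(516,152)])/2.5+[140,180]
w=toplane(p,c,.037)*1000; print(w.round(0),w.mean(0))
plan(634,-110.5,100,90)
```

```text
[[ 697. -178.]
 [ 689. -297.]
 [ 570. -285.]
 [ 580. -168.]] [ 634.12790163 -232.2484329 ]
t0.90 turn [-0.     0.    -0.345] shift [-448.1 -628.1  131.3] | pos [185.9 517.6 231.3] grip 85.5 F 0.0 q6 -12 ft [-0.3  0.1 -0.8]
```

Emit:
{"api": "servo_tool", "payload": {"deltas": "0 0 0 0 0 0 -0.115; 0 0 0 0 0 0 -0.115; 0 0 0 0 0 0 -0.115; 0 -22.4 -31.4 0 0 0 0; 0 -22.4 -31.4 0 0 0 0; 0 -22.4 -31.4 0 0 0 0; 0 -22.4 -31.4 0 0 0 0; 0 -22.4 -31.4 0 0 0 0", "newtons": 50}}

```text
time_s: 1.57
position: [0.2985, 0.3591, 0.2314]
tool_rot: [[-1.0, -0.001, 0.0], [-0.001, 1.0, 0.0], [-0.0, 0.0, -1.0]]
ft_force: [0.6, 0.6, -0.8]
grip_width: -0.0001
gripper_force: 0.0
```

Emit:
{"api": "servo_tool", "payload": {"deltas": "0 -22.4 -31.4 0 0 0 0; 0 -22.4 -31.4 0 0 0 0; 0 -22.4 -31.4 0 0 0 0; 0 -22.4 -31.4 0 0 0 0; 0 -22.4 -31.4 0 0 0 0; 0 -22.4 -31.4 0 0 0 0; 0 -22.4 -31.4 0 0 0 0; 0 -22.4 -31.4 0 0 0 0"}}

```text
time_s: 2.23
position: [0.478, 0.1076, 0.2315]
tool_rot: [[-1.0, 0.0, 0.0], [0.0, 1.0, 0.0], [-0.0, 0.0, -1.0]]
ft_force: [0.8, -0.3, 0.3]
grip_width: -0.0
gripper_force: 0.0
```

Emit:
{"api": "servo_tool", "payload": {"deltas": "0 -22.4 -31.4 0 0 0 0; 0 -22.4 -31.4 0 0 0 0; 0 -22.4 -31.4 0 0 0 0; 0 -22.4 -31.4 0 0 0 0; 0 -22.4 -31.4 0 0 0 0; 0 -22.4 -31.4 0 0 0 0; 0 -22.4 -31.4 0 0 0 0; 0 0 0 0 0 0 0"}}

```text
time_s: 2.9
position: [0.6363, -0.116, 0.2295]
tool_rot: [[-1.0, 0.005, -0.0], [0.005, 1.0, -0.001], [0.0, -0.001, -1.0]]
ft_force: [1.0, 0.5, 0.0]
grip_width: 0.0002
gripper_force: 0.0
```

Run:
```python
from h import *
p=env.get_image("wrist"); cv2.imwrite("pics/w1.png",p["img"][:,:,::-1])
np.savez("w1.npz",**{k:np.array(p[k]) for k in ("img","depth","camera_matrix","D","world_to_cam")})
plan(634,-110.5,100,90)
for n,z in dict(plate=37,button_top=54,bay=12).items():
    q=env.spot_point(n,p); print(n,[(np.round(d["uv"]),round(d["conf"],2),toplane(p,d["uv"],z/1000).round(4).tolist()) for d in q[:2]])
```

```text
t2.95 turn [ 0.    -0.001 -0.003] shift [  1.    2.7 129.8] | pos [ 635.  -113.2  229.8] grip -0.2 F 0.0 q6 -110 ft [-1.4 -0.  -0.7]
plate [(array([178., 204.]), 0.75, [[0.6348, -0.2327]]), (array([364., 357.]), 0.56, [[0.7821, -0.0733]])]
button_top [(array([325., 209.]), 0.86, [[0.6356, -0.1105]])]
bay [(array([637., 219.]), 0.7, [[0.6554, 0.1859]])]
```

View pics/w1.png

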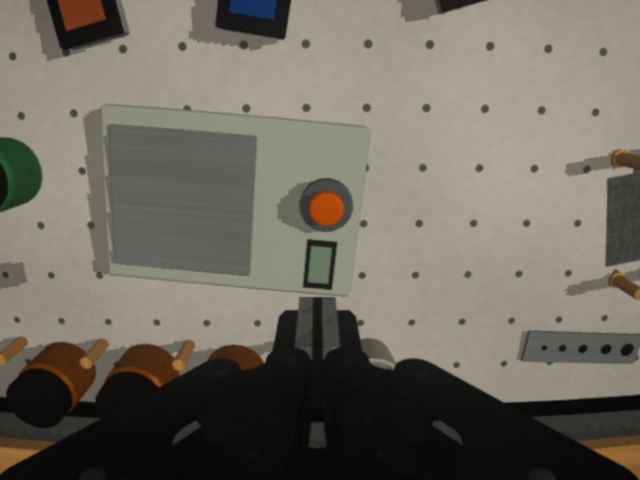

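The wrist view shows the plate corners at about (109,125), (257,137), (250,275) and (112,262), and the orange button at (326,208), just ahead of the closed fingers.

Emit:
{"api": "servo_tool", "payload": {"deltas": "0 0 2.7 35 0 0 0; 0 0 0 35 0 0 0; 0 0 0 35 0 0 0; 0 0 0 35 0 0 0; 0 0 0 25 0 0 0; 0 0 0 0 0 0 0; 0 0 0 5 0 0 0; 0 0 0 0 0 0 0"}}

```text
time_s: 3.77
position: [0.6346, -0.1071, 0.0628]
tool_rot: [[-1.0, -0.001, 0.002], [-0.001, 1.0, -0.001], [-0.002, -0.001, -1.0]]
ft_force: [-0.0, 0.1, 0.1]
grip_width: 0.0003
gripper_force: 0.0
```

Emit:
{"api": "servo_tool", "payload": {"deltas": "0 0 0 3 0 0 0; 0 0 0 3 0 0 0; 0 0 0 3 0 0 0; 0 0 0 2 0 0 0; 0 0 0 2 0 0 0; 0 0 0 0 0 0 0; 0 0 0 0 0 0 0; 0 0 0 0 0 0 0"}}

```text
time_s: 4.43
position: [0.6345, -0.1077, 0.0488]
tool_rot: [[-1.0, -0.0, 0.001], [-0.0, 1.0, -0.0], [-0.001, -0.0, -1.0]]
ft_force: [1.1, 0.7, 4.5]
grip_width: -0.0004
gripper_force: 2.2
```

Run:
```python
from h import *
plan(635,-110.5,54,90)
p={k:v for k,v in np.load("w1.npz").items()}
w=toplane(p,[(109,125),(257,137),(250,275),(112,262)],.037)*1000; print(w.round(1),w.mean(0))
```

```text
t4.43 turn [-0.     0.001  0.   ] shift [-0.5 -2.8 -5.2] | pos [ 634.5 -107.7   48.8] grip -0.4 F 2.2 q6 -110 ft [1.1 0.7 4.5]
[[ 569.4 -282.7]
 [ 581.2 -163.9]
 [ 698.4 -175.5]
 [ 686.2 -297.4]] [ 633.81499527 -229.90767242]
```

Emit:
{"api": "servo_tool", "payload": {"deltas": "0 0 0 1.5 0 0 0; 0 0 0 1.5 0 0 0; 0 0 0 0 0 0 0; 0 0 0 0 0 0 0; 0 0 0 0 0 0 0"}}

```text
time_s: 4.85
position: [0.6345, -0.1077, 0.0478]
tool_rot: [[-1.0, -0.0, 0.003], [-0.0, 1.0, -0.001], [-0.003, -0.001, -1.0]]
ft_force: [-3.5, 1.7, 19.3]
grip_width: -0.0001
gripper_force: 9.9
```

Emit:
{"api": "servo_tool", "payload": {"deltas": "0 0 0 -6 0 0 0; 0 0 0 -15 0 0 0; 0 0 0 -35 0 0 0; 0 0 0 -35 0 0 0; 0 0 0 -35 0 0 0; 0 0 0 -30 0 0 0; 0 0 0 0 0 0 0; 0 0 0 0 0 0 0"}}

```text
time_s: 5.52
position: [0.634, -0.1077, 0.2022]
tool_rot: [[-1.0, -0.0, 0.001], [-0.0, 1.0, -0.001], [-0.001, -0.001, -1.0]]
ft_force: [0.6, -0.7, -1.0]
grip_width: -0.0
gripper_force: 0.0
```

Emit:
{"api": "servo_tool", "payload": {"deltas": "1 30 -9 0 0 0 0.078; 1 35 -9 0 0 0 0.078; 1 35 -9 0 0 0 0; 1 35 -9 0 0 0 0; 1 35 -9 0 0 0 0; 1 0 0 0 0 0 0; 1 0 0 0 0 0 0"}}

```text
time_s: 6.1
position: [0.4587, -0.133, 0.2001]
tool_rot: [[-0.988, 0.157, -0.003], [0.157, 0.988, 0.002], [0.003, 0.001, -1.0]]
ft_force: [-0.4, 0.1, -0.3]
grip_width: 0.0832
gripper_force: 0.0
```

```bash
cat >> h.py <<'E'
def see(cam="wrist",z=.032,names=HUE,save=None):
    p=env.get_image(cam)
    if save: cv2.imwrite(save,p["img"][:,:,::-1])
    out={}
    for d in env.spot_point("tin_a",p):
        u,v=d["uv"]
        for n in names:
            m=tinmask(p,n,(u,v),30 if cam=="top" else 70)
            if m.sum()>(150 if cam=="top" else 1500): print(cam,n,rect(p,m,z),"n",m.sum(),"net",(toplane(p,d["uv"],z-.01)*1000).round(0).tolist(),round(d["conf"],2))
    return p
E
python3 - <<'E'
from h import *
see(save="pics/w2.png"); see("top"); plan(461.6,-160.1,60,81)
E
```

```text
wrist copper [ 463.2 -301.4   62.6   36.9   11.3] n 3170 net [[460.0, -295.0]] 0.96
wrist blue [ 461.6 -160.7   61.6   35.4   -9.5] n 3541 net [[457.0, -160.0]] 0.81
wrist green [439.8  -7.7  60.9  35.   16.9] n 3642 net [[438.0, -13.0]] 0.7
top copper [ 384.2 -616.3   53.3   27.6   58.7] n 213 net [[383.0, -613.0]] 0.96
top red [469.4 306.4  66.4  41.2  -5.9] n 402 net [[459.0, 298.0]] 0.81
top green [444.7  -6.1  55.3  38.2  15.3] n 245 net [[435.0, -7.0]] 0.8
top copper [ 463.2 -301.2   68.    42.    11.2] n 418 net [[454.0, -302.0]] 0.8
t6.30 turn [ 0.    -0.001  0.002] shift [ -4.6 -26.5 140.6] | pos [ 461.2 -133.2  200.6] grip 85.3 F 0.0 q6 -111 ft [-0.4  0.4 -0.2]
```

View pics/w2.png

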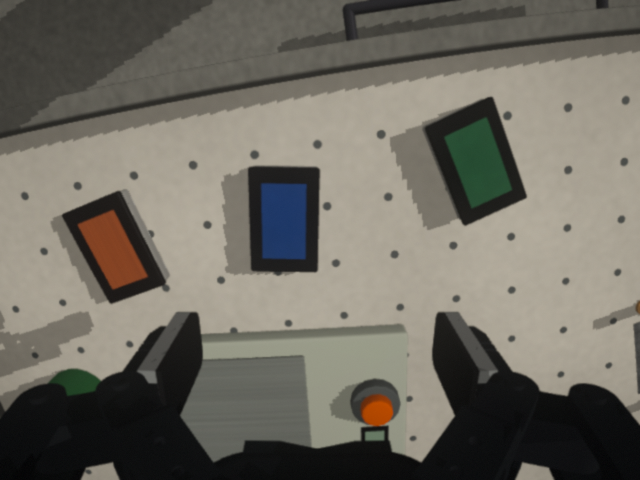

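The wrist view shows blue centred at (284,220), copper at (113,247) and green at (477,160), all with clear gaps. Both cameras agree to about 1 mm, so I'll grasp blue.

Emit:
{"api": "servo_tool", "payload": {"deltas": "1 -4.5 -26.8 30 0 0 0; 1 0 0 35 0 0 0; 1 0 0 35 0 0 0; 1 0 0 35 0 0 0; 1 0 0 25 0 0 0; 1 0 0 0 0 0 0; 1 0 0 14 0 0 0; 1 0 0 14 0 0 0"}}

```text
time_s: 6.97
position: [0.4621, -0.1608, 0.0139]
tool_rot: [[-0.988, 0.155, 0.002], [0.155, 0.988, -0.001], [-0.002, -0.001, -1.0]]
ft_force: [0.1, 0.1, -0.5]
grip_width: 0.0852
gripper_force: 0.0
```

Run:
```python
from h import *
plan(461.6,-160.4,11,80.7)
```

```text
t6.97 turn [-0.001  0.002  0.007] shift [0.6 0.3 2.9] | pos [ 462.1 -160.8   13.9] grip 85.2 F 0.0 q6 -114 ft [ 0.1  0.1 -0.5]
```

Emit:
{"api": "servo_tool", "payload": {"deltas": "0 0 0 0 0 0 0; 0 0 0 0 0 0 0; 0 0 0 0 0 0 0; 0 0 0 0 0 0 0; 0 0 0 0 0 0 0; 0 0 0 0 0 0 0", "newtons": 60}}

```text
time_s: 7.47
position: [0.4616, -0.1608, 0.0148]
tool_rot: [[-0.988, 0.155, 0.002], [0.155, 0.988, -0.001], [-0.003, -0.001, -1.0]]
ft_force: [-0.8, 0.4, 7.4]
grip_width: 0.0522
gripper_force: 63.6
```

Emit:
{"api": "servo_tool", "payload": {"deltas": "0 0 0 -10 0 0 0; 0 0 0 -20 0 0 0; 0 0 0 -35 0 0 0; 0 0 0 -35 0 0 0; 0 0 0 -30 0 0 0; 0 0 0 0 0 0 0"}}

```text
time_s: 7.97
position: [0.4629, -0.1616, 0.1495]
tool_rot: [[-0.988, 0.155, 0.009], [0.155, 0.988, -0.006], [-0.01, -0.005, -1.0]]
ft_force: [0.3, 0.1, -0.2]
grip_width: 0.053
gripper_force: 63.2
```

Run:
```python
from h import *
plan(634,-230,100,96)
see("wrist",z=.149)
p=env.get_image("wrist"); cv2.imwrite("pics/w3.png",p["img"][:,:,::-1])
```

```text
t7.97 turn [-0.006  0.01  -0.26 ] shift [-163.   -85.9   49.5] | pos [ 462.9 -161.6  149.5] grip 53.0 F 63.2 q6 -114 ft [ 0.3  0.1 -0.2]
wrist blue [ 466.8 -163.    54.7   40.2   -9.2] n 12657 net [[467.0, -164.0]] 0.89
wrist copper [ 427.5 -233.    34.3   20.2   11.4] n 4337 net [[426.0, -231.0]] 0.67
wrist green [414.7 -71.4  33.4  19.2  17. ] n 4939 net [[414.0, -72.0]] 0.61
```

View pics/w3.png

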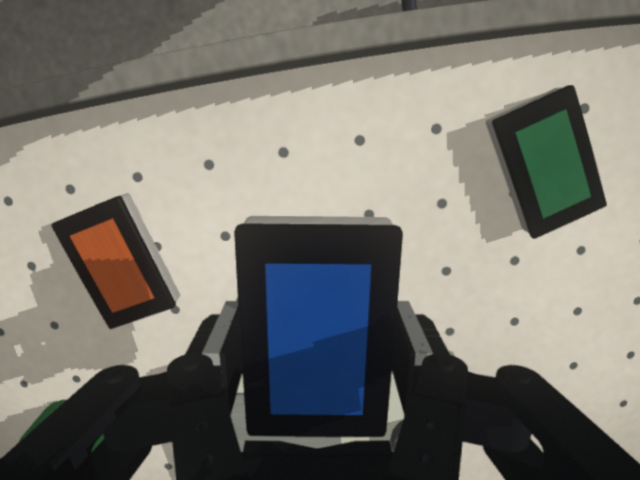

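The held blue tin spans (236-402, 225-437) in the wrist view. It looks foreshortened, so I'll measure its tilt from depth.

```bash
cat >> h.py <<'E'
def pts3(p,mask):
    v,u=np.nonzero(mask&(p["depth"]>0)); d=p["depth"][v,u]
    n=cv2.undistortPoints(np.c_[u,v].astype(float).reshape(-1,1,2),p["camera_matrix"],np.array(p["D"])).reshape(-1,2)
    c=np.c_[n*d[:,None],d,np.ones(len(d))]; return (c@np.linalg.inv(p["world_to_cam"]).T)[:,:3]
def tilt(p,mask):
    P=pts3(p,mask); c=np.median(P,0); q=P[np.linalg.norm(P-c,axis=1)<.06]; c=q.mean(0); n=np.linalg.svd(q-c,full_matrices=False)[2][2]; n*=np.sign(n[2])
    n2=n; print("centre",(c*1000).round(1),"normal",n.round(3),"tilt deg",np.degrees(np.arccos(n[2])).round(1),"extent",(q.max(0)-q.min(0)).round(3)*1000)
E
python3 - <<'E'
from h import *
p=env.get_image("wrist")
m=tinmask(p,"blue",(320,340),90); m=cv2.erode(m.astype(np.uint8),np.ones((5,5)))>0
print(m.sum(),np.linalg.inv(p["world_to_cam"])[:3].round(3)); tilt(p,m)
E
```

```text
14398 [[ 0.155  0.941  0.3    0.383]
 [ 0.988 -0.148 -0.047 -0.149]
 [-0.     0.303 -0.953  0.286]]
centre [ 458.1 -160.6  161.1] normal [ 0.003 -0.     1.   ] tilt deg 0.2 extent [64. 42.  4.]
```

Run:
```python
from h import *
p=env.get_image("wrist")
k=np.zeros((480,640),bool); k[150:200,230:330]=1
P=pts3(p,k); print("board z",np.percentile(P[:,2],[5,50,95]).round(4))
for n,uv in dict(copper=(113,265),green=(555,165)).items():
    P=pts3(p,cv2.erode(tinmask(p,n,uv,60).astype(np.uint8),np.ones((5,5)))>0); print(n,np.median(P,0).round(4))
m=cv2.erode(tinmask(p,"blue",(320,340),90).astype(np.uint8),np.ones((5,5)))>0
print("blue",np.median(pts3(p,m),0).round(4),rect(p,tinmask(p,"blue",(320,340),100),.161)); plan(634,-230,100,96)
```

```text
board z [0.0113 0.0124 0.0135]
copper [ 0.4618 -0.3008  0.0327]
green [ 0.4384 -0.0083  0.0326]
blue [ 0.4567 -0.1605  0.1604] [ 459.8 -160.9   60.3   34.9   -9.6]
t8.22 turn [ 0.001 -0.002 -0.261] shift [-165.5  -87.7   42.2] | pos [ 460.2 -160.   142.2] grip 52.8 F 63.2 q6 -114 ft [ 0.2  0.2 -1.3]
```

Run:
```python
from h import *
plan(634,-230,60,84.3)
```

```text
t8.22 turn [ 0.001 -0.002 -0.056] shift [-179.9  -52.3   82.2] | pos [ 460.2 -160.   142.2] grip 52.8 F 63.2 q6 -114 ft [ 0.2  0.2 -1.3]
```

Emit:
{"api": "servo_tool", "payload": {"deltas": "0 0 0 0 0 0 -0.056; 0 -30 -8.7 0 0 0 0; 0 -30 -8.7 0 0 0 0; 0 -30 -8.7 0 0 0 0; 0 -30 -8.7 0 0 0 0; 0 -30 -8.7 0 0 0 0; 0 -29.9 -8.8 0 0 0 0; 0 0 0 0 0 0 0"}}

```text
time_s: 8.88
position: [0.6376, -0.232, 0.1402]
tool_rot: [[-0.995, 0.1, -0.001], [0.1, 0.995, 0.001], [0.001, 0.001, -1.0]]
ft_force: [0.1, -0.8, -1.3]
grip_width: 0.0522
gripper_force: 63.1
```

Emit:
{"api": "servo_tool", "payload": {"deltas": "0 0 0 30 0 0 0; 0 0 0 30 0 0 0; 0 0 0 22 0 0 0; 0 0 0 0 0 0 0; 0 0 0 0 0 0 0; 0 0 0 0 0 0 0"}}

```text
time_s: 9.38
position: [0.6351, -0.2307, 0.0624]
tool_rot: [[-0.995, 0.1, 0.001], [0.1, 0.995, -0.001], [-0.001, -0.001, -1.0]]
ft_force: [-0.0, 0.5, -0.4]
grip_width: 0.0527
gripper_force: 63.1
```

Run:
```python
from h import *
plan(634,-230,39,84.3)
p=env.get_image("wrist"); 
m=cv2.erode(tinmask(p,"blue",(320,340),95).astype(np.uint8),np.ones((5,5)))>0
tilt(p,m); print(rect(p,tinmask(p,"blue",(320,340),100),.078))
```

```text
t9.38 turn [-0.001  0.001 -0.   ] shift [ 1.1  0.5 23.4] | pos [ 635.1 -230.7   62.4] grip 52.7 F 63.1 q6 -114 ft [-0.   0.5 -0.4]
centre [ 632.6 -231.2   80.2] normal [ 0.002 -0.     1.   ] tilt deg 0.1 extent [63. 39.  5.]
[ 636.4 -231.7   61.8   35.6   -6.4]
```

Emit:
{"api": "servo_tool", "payload": {"deltas": "0 1 0.5 10 0 0 0; 0 0 0 9 0 0 0; 0 0 0 1.5 0 0 0; 0 0 0 1.5 0 0 0; 0 0 0 0 0 0 0; 0 0 0 0 0 0 0"}}

```text
time_s: 9.93
position: [0.6335, -0.2297, 0.0399]
tool_rot: [[-0.995, 0.1, -0.0], [0.1, 0.995, -0.0], [0.0, -0.0, -1.0]]
ft_force: [-2.5, 1.9, 5.1]
grip_width: 0.0527
gripper_force: 63.9
```

Emit:
{"api": "servo_tool", "payload": {"deltas": "1 0 0 0 0 0 0; 1 0 0 0 0 0 0; 1 0 0 -3 0 0 0; 1 0 0 -17 0 0 0; 1 0 0 -30 0 0 0; 1 0 0 -30 0 0 0; 1 0 0 -30 0 0 0; 1 0 0 0 0 0 -0.098"}}

```text
time_s: 10.6
position: [0.6357, -0.2308, 0.1563]
tool_rot: [[-1.0, 0.002, 0.01], [0.002, 1.0, -0.006], [-0.01, -0.005, -1.0]]
ft_force: [0.9, 0.6, -0.1]
grip_width: 0.0853
gripper_force: 0.0
```

Emit:
{"api": "servo_tool", "payload": {"deltas": "1 0 0 0 0 0 -0.098; 1 0 0 0 0 0 -0.098; 1 36.3 -7.3 0 0 0 0; 1 36.3 -7.3 0 0 0 0; 1 36.3 -7.3 0 0 0 0; 1 36.3 -7.3 0 0 0 0; 1 36.3 -7.3 0 0 0 0; 1 0 0 0 0 0 0"}}

```text
time_s: 11.27
position: [0.4582, -0.3024, 0.1496]
tool_rot: [[-0.982, -0.189, -0.002], [-0.189, 0.982, -0.0], [0.002, 0.0, -1.0]]
ft_force: [-0.2, -1.0, 1.1]
grip_width: 0.0853
gripper_force: 0.0
```

Emit:
{"api": "servo_tool", "payload": {"deltas": "1 0 0 0 0 0 0; 1 0 0 0 0 0 0"}}

```text
time_s: 11.43
position: [0.463, -0.3007, 0.1496]
tool_rot: [[-0.981, -0.193, 0.001], [-0.193, 0.981, -0.0], [-0.001, -0.0, -1.0]]
ft_force: [-0.7, 0.2, 1.0]
grip_width: 0.0852
gripper_force: 0.0
```

Run:
```python
from h import *
see(); p=see("top"); print("top blue on plate",rect(p,tinmask(p,"blue",(371,218),25),.057)); plan(463.2,-301.3,14,101.2)
```

```text
wrist copper [ 463.3 -301.    61.4   35.9   11.3] n 5013 net [[459.0, -300.0]] 0.93
top red [469.4 306.3  66.4  41.3  -6.5] n 405 net [[464.0, 295.0]] 0.86
top copper [ 384.1 -616.    53.6   28.    58.3] n 214 net [[380.0, -611.0]] 0.69
top blue [ 637.8 -232.6   68.1   41.7   -6.3] n 410 net [[625.0, -233.0]] 0.61
top green [440.1  -7.2  64.5  39.2  17.5] n 381 net [[432.0, 1.0]] 0.59
top blue on plate [ 633.5 -230.2   67.    41.1   -6.3]
t11.63 turn [0. 0. 0.] shift [  0.4  -1.1 135.2] | pos [ 463.4 -300.1  149.2] grip 85.2 F 0.0 q6 -146 ft [-0.2 -0.1  0.3]
```

Emit:
{"api": "servo_tool", "payload": {"deltas": "1 0.4 -0.9 35 0 0 0; 1 0 0 35 0 0 0; 1 0 0 35 0 0 0; 1 0 0 20 0 0 0; 1 0 0 9 0 0 0; 1 0 0 0 0 0 0; 1 0 0 0 0 0 0; 0 0 0 0 0 0 0"}}

```text
time_s: 12.3
position: [0.4633, -0.3021, 0.0168]
tool_rot: [[-0.981, -0.193, 0.002], [-0.193, 0.981, -0.002], [-0.002, -0.002, -1.0]]
ft_force: [-0.3, -0.2, 1.1]
grip_width: 0.0752
gripper_force: 0.0
```

Emit:
{"api": "servo_tool", "payload": {"deltas": "0 0 0 0 0 0 0; 0 0 0 0 0 0 0; 0 0 0 0 0 0 0; 0 0 0 0 0 0 0; 0 0 0 0 0 0 0; 0 0 0 0 0 0 0"}}

```text
time_s: 12.8
position: [0.463, -0.302, 0.0169]
tool_rot: [[-0.981, -0.193, 0.002], [-0.193, 0.981, -0.002], [-0.002, -0.002, -1.0]]
ft_force: [-1.1, 1.3, 6.8]
grip_width: 0.0524
gripper_force: 63.3
```

Emit:
{"api": "servo_tool", "payload": {"deltas": "0 0 0 -10 0 0 0; 0 0 0 -25 0 0 0; 0 0 0 -35 0 0 0; 0 0 0 -35 0 0 0; 0 0 0 -30 0 0 0; 0 0 0 0 0 0 0; 0 0 0 0 0 0 0; 0 0 0 0 0 0 0"}}

```text
time_s: 13.47
position: [0.462, -0.3012, 0.1502]
tool_rot: [[-0.981, -0.193, -0.0], [-0.193, 0.981, 0.0], [0.0, 0.0, -1.0]]
ft_force: [-0.9, -0.3, -0.9]
grip_width: 0.0521
gripper_force: 63.1
```

Run:
```python
from h import *
p=env.get_image("wrist"); m=tinmask(p,"copper",(320,340),100)
o=env.observe(); zt=o["position"][2]+.0175
tilt(p,cv2.erode(m.astype(np.uint8),np.ones((5,5)))>0); print(rect(p,m,zt)); plan(633.5,-230.2,80,83.7)
```

```text
centre [ 460.3 -302.1  165.9] normal [ 0.003 -0.002  1.   ] tilt deg 0.2 extent [64. 44.  4.]
[ 461.9 -301.8   59.9   34.8   11.1]
t13.52 turn [ 0.001 -0.001  0.304] shift [-162.8   89.3   69.6] | pos [ 461.9 -301.1  149.6] grip 51.9 F 63.1 q6 -147 ft [ 0.4 -0.7 -1.3]
```

Emit:
{"api": "servo_tool", "payload": {"deltas": "0 0 0 0 0 0 0.101; 0 0 0 0 0 0 0.101; 0 0 0 0 0 0 0.101; 0 -32.6 17.9 0 0 0 0; 0 -32.6 17.9 0 0 0 0; 0 -32.6 17.9 0 0 0 0; 0 -32.6 17.9 0 0 0 0; 0 -32.6 17.9 0 0 0 0"}}

```text
time_s: 14.18
position: [0.6352, -0.2291, 0.1487]
tool_rot: [[-0.994, 0.109, -0.003], [0.109, 0.994, 0.001], [0.003, 0.001, -1.0]]
ft_force: [0.0, -1.2, -0.5]
grip_width: 0.0527
gripper_force: 63.1
```

Emit:
{"api": "servo_tool", "payload": {"deltas": "0 0 0 0 0 0 0; 0 0 0 30 0 0 0; 0 0 0 25 0 0 0; 0 0 0 15 0 0 0; 0 0 0 0 0 0 0; 0 0 0 0 0 0 0; 0 0 0 0 0 0 0"}}

```text
time_s: 14.77
position: [0.6344, -0.2306, 0.0811]
tool_rot: [[-0.994, 0.109, 0.001], [0.109, 0.994, -0.001], [-0.001, -0.0, -1.0]]
ft_force: [0.5, 0.8, -0.6]
grip_width: 0.0519
gripper_force: 63.1
```

Run:
```python
from h import *
p=env.get_image("wrist"); m=tinmask(p,"copper",(320,340),100)
o=env.observe(); zt=o["position"][2]+.0165
tilt(p,cv2.erode(m.astype(np.uint8),np.ones((5,5)))>0); print(rect(p,m,zt)); plan(633.5,-230.2,61,83.7)
```

```text
centre [ 632.7 -231.3   96.8] normal [ 0.002 -0.001  1.   ] tilt deg 0.1 extent [63. 40.  4.]
[ 634.2 -231.5   60.6   34.9   -6.5]
t14.82 turn [-0.001  0.002  0.001] shift [ 1.1  0.4 20.6] | pos [ 634.6 -230.7   81.6] grip 52.5 F 63.1 q6 -114 ft [-0.  -0.4 -0.6]
```

Emit:
{"api": "servo_tool", "payload": {"deltas": "0 0.5 0.5 9 0 0 0; 0 0 0 9 0 0 0; 0 0 0 1.2 0 0 0; 0 0 0 1.2 0 0 0; 0 0 0 0 0 0 0; 0 0 0 0 0 0 0"}}

```text
time_s: 15.32
position: [0.6338, -0.2299, 0.061]
tool_rot: [[-0.994, 0.109, 0.001], [0.109, 0.994, -0.001], [-0.001, -0.001, -1.0]]
ft_force: [-2.9, 0.7, 9.1]
grip_width: 0.0523
gripper_force: 66.4
```

Emit:
{"api": "servo_tool", "payload": {"deltas": "1 0 0 0 0 0 0; 1 0 0 0 0 0 0; 1 0 0 -3 0 0 0; 1 0 0 -17 0 0 0; 1 0 0 -35 0 0 0; 1 0 0 -35 0 0 0; 1 0 0 0 0 0 -0.102; 1 0 0 0 0 0 -0.102"}}

```text
time_s: 15.98
position: [0.6345, -0.2302, 0.1525]
tool_rot: [[-0.995, -0.1, 0.004], [-0.1, 0.995, -0.002], [-0.004, -0.003, -1.0]]
ft_force: [-0.6, 0.1, -0.8]
grip_width: 0.0853
gripper_force: 0.0
```

Emit:
{"api": "servo_tool", "payload": {"deltas": "1 0 0 0 0 0 -0.102; 1 0 0 0 0 0 -0.101; 1 15.1 33.6 0 0 0 0; 1 15.1 33.6 0 0 0 0; 1 15.1 33.6 0 0 0 0; 1 15.1 33.6 0 0 0 0; 1 15.1 33.6 0 0 0 0; 1 15.1 33.6 0 0 0 0"}}

```text
time_s: 16.65
position: [0.4864, -0.0625, 0.1499]
tool_rot: [[-0.956, -0.294, -0.0], [-0.294, 0.956, 0.0], [0.0, 0.0, -1.0]]
ft_force: [-0.0, 0.7, -0.3]
grip_width: 0.0856
gripper_force: 0.0
```

Emit:
{"api": "servo_tool", "payload": {"deltas": "1 15.1 33.6 0 0 0 0; 1 15.1 33.6 0 0 0 0; 1 0 0 0 0 0 0; 1 0 0 0 0 0 0; 1 0 0 0 0 0 0"}}

```text
time_s: 17.07
position: [0.4399, -0.0086, 0.1502]
tool_rot: [[-0.956, -0.294, 0.001], [-0.294, 0.956, -0.001], [-0.001, -0.001, -1.0]]
ft_force: [0.3, -0.6, -0.7]
grip_width: 0.0852
gripper_force: 0.0
```

Run:
```python
from h import *
see(); p=see("top"); print("top copper on plate",rect(p,tinmask(p,"copper",(371,217),22),.077)); plan(439.9,-7.6,15,107)
```

```text
wrist green [439.8  -7.8  60.7  34.9  16.9] n 4757 net [[438.0, -9.0]] 0.83
top red [469.4 306.2  66.5  41.6  -5.7] n 403 net [[461.0, 294.0]] 0.77
top copper [ 384.2 -615.9   52.6   27.9   59.8] n 211 net [[387.0, -615.0]] 0.76
top copper [ 642.6 -234.7   69.8   43.2   -6.3] n 436 net [[635.0, -226.0]] 0.58
top copper [ 642.6 -234.7   69.8   43.2   -6.3] n 436 net [[633.0, -235.0]] 0.4
top copper on plate [ 634.8 -230.4   67.8   42.    -6.3]
t17.27 turn [-0.  0.  0.] shift [ -0.4   1.4 134.8] | pos [439.9  -9.  149.8] grip 85.4 F 0.0 q6 -124 ft [-0.3  0.1 -0.1]
```

Copper landed within about 1 mm of blue. Next I'll grasp green.

Emit:
{"api": "servo_tool", "payload": {"deltas": "1 -0.4 1.3 35 0 0 0; 1 0 0 35 0 0 0; 1 0 0 35 0 0 0; 1 0 0 20 0 0 0; 1 0 0 8 0 0 0; 1 0 0 0 0 0 0; 1 0 0 0 0 0 0; 0 0 0 0 0 0 0"}}

```text
time_s: 17.93
position: [0.4402, -0.0073, 0.0181]
tool_rot: [[-0.956, -0.294, 0.002], [-0.294, 0.956, -0.001], [-0.002, -0.001, -1.0]]
ft_force: [-1.0, -0.5, 0.1]
grip_width: 0.0753
gripper_force: 0.0
```

Emit:
{"api": "servo_tool", "payload": {"deltas": "0 0 0 0 0 0 0; 0 0 0 0 0 0 0; 0 0 0 0 0 0 0; 0 0 0 0 0 0 0; 0 0 0 0 0 0 0; 0 0 0 0 0 0 0"}}

```text
time_s: 18.43
position: [0.4399, -0.0071, 0.0183]
tool_rot: [[-0.956, -0.294, 0.003], [-0.294, 0.956, -0.001], [-0.002, -0.001, -1.0]]
ft_force: [-1.6, 0.8, 11.4]
grip_width: 0.0523
gripper_force: 61.9
```

Emit:
{"api": "servo_tool", "payload": {"deltas": "0 0 0 -10 0 0 0; 0 0 0 -25 0 0 0; 0 0 0 -35 0 0 0; 0 0 0 -35 0 0 0; 0 0 0 -30 0 0 0; 0 0 0 0 0 0 0; 0 0 0 0 0 0 0; 0 0 0 0 0 0 0"}}

```text
time_s: 19.1
position: [0.4387, -0.0068, 0.1515]
tool_rot: [[-0.956, -0.294, -0.001], [-0.294, 0.956, 0.0], [0.001, 0.0, -1.0]]
ft_force: [-0.4, 0.1, -1.5]
grip_width: 0.052
gripper_force: 64.0
```

Run:
```python
from h import *
p=env.get_image("wrist"); m=tinmask(p,"green",(320,340),100)
o=env.observe(); zt=o["position"][2]+.0165
tilt(p,cv2.erode(m.astype(np.uint8),np.ones((5,5)))>0); print(rect(p,m,zt)); plan(634,-230.3,100,83.7)
```

```text
centre [436.5  -7.9 165.8] normal [ 0.004 -0.     1.   ] tilt deg 0.3 extent [66. 48.  4.]
[437.7  -7.6  59.5  34.1  16.9]
t19.15 turn [ 0.001 -0.002  0.408] shift [-218.8 -200.8   51. ] | pos [438.6  -6.7 151. ] grip 52.2 F 64.0 q6 -124 ft [-0.1  0.4 -1.3]
```

Emit:
{"api": "servo_tool", "payload": {"deltas": "0 0 0 0 0 0 0.102; 0 0 0 0 0 0 0.102; 0 0 0 0 0 0 0.102; 0 0 0 0 0 0 0.102; 0 -27.3 -25.1 0 0 0 0; 0 -27.3 -25.1 0 0 0 0; 0 -27.3 -25.1 0 0 0 0; 0 -27.3 -25.1 0 0 0 0"}}

```text
time_s: 19.82
position: [0.5372, -0.1198, 0.1503]
tool_rot: [[-0.994, 0.109, -0.003], [0.109, 0.994, 0.001], [0.003, 0.001, -1.0]]
ft_force: [0.8, -0.5, -0.4]
grip_width: 0.0521
gripper_force: 63.9
```

Emit:
{"api": "servo_tool", "payload": {"deltas": "0 -27.4 -25.1 0 0 0 0; 0 -27.4 -25.1 0 0 0 0; 0 -27.4 -25.1 0 0 0 0; 0 -27.4 -25.1 0 0 0 0; 0 0 0 0 0 0 0; 0 0 0 25 0 0 0; 0 0 0 25 0 0 0; 0 0 0 0 0 0 0"}}

```text
time_s: 20.48
position: [0.632, -0.2291, 0.095]
tool_rot: [[-0.994, 0.11, -0.011], [0.11, 0.994, 0.006], [0.011, 0.005, -1.0]]
ft_force: [-0.5, 1.0, -1.3]
grip_width: 0.0522
gripper_force: 63.9
```

Emit:
{"api": "servo_tool", "payload": {"deltas": "0 0 0 0 0 0 0; 0 0 0 0 0 0 0; 0 0 0 0 0 0 0"}}

```text
time_s: 20.73
position: [0.6353, -0.2307, 0.1035]
tool_rot: [[-0.994, 0.109, 0.002], [0.109, 0.994, -0.001], [-0.002, -0.001, -1.0]]
ft_force: [0.3, 0.2, -0.8]
grip_width: 0.0525
gripper_force: 63.9
```

Run:
```python
from h import *
p=env.get_image("wrist"); m=tinmask(p,"green",(320,340),100)
o=env.observe(); zt=o["position"][2]+.0155
tilt(p,cv2.erode(m.astype(np.uint8),np.ones((5,5)))>0); print(rect(p,m,zt)); plan(634,-230.3,82,83.7)
```

```text
centre [ 632.8 -231.2  117.7] normal [ 0.001 -0.001  1.   ] tilt deg 0.1 extent [63. 39.  4.]
[ 634.4 -231.4   59.8   34.5   -6.4]
t20.78 turn [-0.001  0.002  0.   ] shift [ 1.3  0.2 21.5] | pos [ 635.2 -230.7  103.5] grip 52.3 F 63.9 q6 -114 ft [ 0.  -0.3 -0.4]
```

Emit:
{"api": "servo_tool", "payload": {"deltas": "0 0.5 0.2 9 0 0 0; 0 0 0 9 0 0 0; 0 0 0 1.2 0 0 0; 0 0 0 1.2 0 0 0; 0 0 0 0 0 0 0; 0 0 0 0 0 0 0"}}

```text
time_s: 21.28
position: [0.6343, -0.2302, 0.0824]
tool_rot: [[-0.994, 0.11, 0.001], [0.11, 0.994, -0.0], [-0.001, -0.0, -1.0]]
ft_force: [-2.2, 0.2, 9.4]
grip_width: 0.0521
gripper_force: 67.7
```

Emit:
{"api": "servo_tool", "payload": {"deltas": "1 0 0 0 0 0 0; 1 0 0 0 0 0 0; 1 0 0 -3 0 0 0; 1 0 0 -17 0 0 0; 1 0 0 -35 0 0 0; 1 0 0 -15 0 0 0; 1 13.9 32.2 0 0 0 0; 1 13.9 32.2 0 0 0 0"}}

```text
time_s: 21.95
position: [0.6137, -0.1639, 0.1522]
tool_rot: [[-0.994, 0.112, 0.002], [0.112, 0.994, -0.001], [-0.002, -0.001, -1.0]]
ft_force: [-0.1, 1.3, -0.2]
grip_width: 0.0853
gripper_force: 0.0
```

Emit:
{"api": "servo_tool", "payload": {"deltas": "1 13.9 32.2 0 0 0 0; 1 13.9 32.2 0 0 0 0; 1 13.9 32.2 0 0 0 0; 1 13.9 32.2 0 0 0 0; 1 13.9 32.2 0 0 0 0; 1 13.9 32.2 0 0 0 0; 1 13.9 32.2 0 0 0 0; 1 13.9 32.2 0 0 0 0"}}

```text
time_s: 22.62
position: [0.5306, 0.1065, 0.1516]
tool_rot: [[-0.994, 0.11, 0.0], [0.11, 0.994, -0.0], [-0.0, -0.0, -1.0]]
ft_force: [1.1, 0.6, 0.6]
grip_width: 0.0856
gripper_force: 0.0
```

Emit:
{"api": "servo_tool", "payload": {"deltas": "1 13.9 32.2 0 0 0 0; 1 13.9 32.2 0 0 0 0; 1 13.9 32.2 0 0 0 0; 1 13.9 32.2 0 0 0 0; 1 13.9 32.2 0 0 0 0; 1 13.9 32.2 0 0 0 0; 1 0 0 0 0 0 0; 1 0 0 0 0 0 0"}}

```text
time_s: 23.28
position: [0.4689, 0.3076, 0.1514]
tool_rot: [[-0.994, 0.106, -0.0], [0.106, 0.994, -0.0], [0.0, -0.0, -1.0]]
ft_force: [-0.1, -0.9, -0.3]
grip_width: 0.0856
gripper_force: 0.0
```

Run:
```python
from h import *
see(); p=see("top"); print("top green on plate",rect(p,tinmask(p,"green",(371,216),22),.097)); plan(469.4,306.3,17,84.2)
```

```text
wrist red [469.2 305.9  60.9  35.6  -6.1] n 4879 net [[467.0, 308.0]] 0.82
top green [ 646.2 -237.    66.9   40.1   -4.4] n 381 net [[637.0, -239.0]] 0.63
top green [ 646.2 -237.    66.9   40.1   -4.4] n 381 net [[629.0, -228.0]] 0.63
top copper [ 384.2 -616.    52.8   27.9   58.8] n 212 net [[383.0, -618.0]] 0.61
top red [451.8 305.3  39.1  32.6  62.2] n 213 net [[465.0, 303.0]] 0.6
top green on plate [ 634.8 -230.7   64.1   38.5   -4.4]
t23.48 turn [-0.   -0.   -0.01] shift [  0.8   1.  134.5] | pos [470.1 305.2 151.5] grip 85.6 F 0.0 q6 -63 ft [1.2 0.  0.1]
```

Emit:
{"api": "servo_tool", "payload": {"deltas": "1 1 0.6 35 0 0 -0.006; 1 0 0 35 0 0 0; 1 0 0 35 0 0 0; 1 0 0 20 0 0 0; 1 0 0 8 0 0 0; 1 0 0 0 0 0 0; 1 0 0 0 0 0 0; 0 0 0 0 0 0 0"}}

```text
time_s: 24.15
position: [0.4698, 0.307, 0.0201]
tool_rot: [[-0.995, 0.104, 0.003], [0.104, 0.995, 0.001], [-0.003, 0.001, -1.0]]
ft_force: [0.3, 1.0, 0.6]
grip_width: 0.0753
gripper_force: 0.0
```

Emit:
{"api": "servo_tool", "payload": {"deltas": "0 0 0 0 0 0 0; 0 0 0 0 0 0 0; 0 0 0 0 0 0 0; 0 0 0 0 0 0 0; 0 0 0 0 0 0 0; 0 0 0 0 0 0 0"}}

```text
time_s: 24.65
position: [0.4694, 0.3072, 0.0202]
tool_rot: [[-0.995, 0.103, 0.003], [0.103, 0.995, 0.001], [-0.003, 0.001, -1.0]]
ft_force: [-0.8, -1.1, 8.8]
grip_width: 0.0523
gripper_force: 63.0
```

Emit:
{"api": "servo_tool", "payload": {"deltas": "0 0 0 -10 0 0 0; 0 0 0 -25 0 0 0; 0 0 0 -35 0 0 0; 0 0 0 -35 0 0 0; 0 0 0 -35 0 0 0; 0 0 0 0 0 0 0; 0 0 0 0 0 0 0; 0 0 0 0 0 0 0"}}

```text
time_s: 25.32
position: [0.4682, 0.3067, 0.1583]
tool_rot: [[-0.995, 0.104, -0.001], [0.104, 0.995, -0.0], [0.001, -0.0, -1.0]]
ft_force: [0.0, 0.0, -1.9]
grip_width: 0.0519
gripper_force: 63.2
```

Run:
```python
from h import *
p=env.get_image("wrist"); m=tinmask(p,"red",(320,340),100)
o=env.observe(); zt=o["position"][2]+.0155
tilt(p,cv2.erode(m.astype(np.uint8),np.ones((5,5)))>0); print(rect(p,m,zt)); plan(634,-230.3,120,83.7)
q=env.get_image("top"); print("top green on plate",rect(q,tinmask(q,"green",(371,216),22),.097))
```

```text
centre [466.  306.2 170.7] normal [0.004 0.001 1.   ] tilt deg 0.3 extent [63. 39.  4.]
[466.8 306.1  59.3  34.4  -6. ]
t25.37 turn [-0.001 -0.002  0.006] shift [-223.9 -515.5   37.6] | pos [468.  306.7 157.6] grip 52.4 F 63.2 q6 -63 ft [-0.   1.1 -1.1]
top green on plate [ 635.1 -231.3   64.4   38.3   -4.2]
```

Emit:
{"api": "servo_tool", "payload": {"deltas": "0 -14 -32.2 0 0 0 0.006; 0 -14 -32.2 0 0 0 0; 0 -14 -32.2 0 0 0 0; 0 -14 -32.2 0 0 0 0; 0 -14 -32.2 0 0 0 0; 0 -14 -32.2 0 0 0 0; 0 -14 -32.2 0 0 0 0; 0 -14 -32.2 0 0 0 0"}}

```text
time_s: 26.08
position: [0.5518, 0.037, 0.1573]
tool_rot: [[-0.994, 0.11, -0.003], [0.11, 0.994, 0.0], [0.003, 0.0, -1.0]]
ft_force: [0.3, -0.1, -1.9]
grip_width: 0.0519
gripper_force: 63.2
```

Emit:
{"api": "servo_tool", "payload": {"deltas": "0 -14 -32.2 0 0 0 0; 0 -14 -32.2 0 0 0 0; 0 -14 -32.2 0 0 0 0; 0 -14 -32.2 0 0 0 0; 0 -14 -32.2 0 0 0 0; 0 -14 -32.2 0 0 0 0; 0 -14 -32.2 0 0 0 0; 0 -14 -32.2 0 0 0 0"}}

```text
time_s: 26.75
position: [0.6349, -0.2312, 0.1569]
tool_rot: [[-0.994, 0.11, -0.003], [0.11, 0.994, 0.001], [0.003, 0.001, -1.0]]
ft_force: [-0.1, 0.4, 0.1]
grip_width: 0.052
gripper_force: 63.2
```

Emit:
{"api": "servo_tool", "payload": {"deltas": "0 0 0 0 0 0 0; 0 0 0 0 0 0 0; 0 0 0 15 0 0 0; 0 0 0 15 0 0 0; 0 0 0 0 0 0 0; 0 0 0 0 0 0 0; 0 0 0 0 0 0 0"}}

```text
time_s: 27.33
position: [0.6354, -0.229, 0.1292]
tool_rot: [[-0.994, 0.109, 0.0], [0.109, 0.994, -0.0], [-0.0, -0.0, -1.0]]
ft_force: [-0.5, -0.7, 0.0]
grip_width: 0.052
gripper_force: 63.2
```

Run:
```python
from h import *
p=env.get_image("wrist"); m=tinmask(p,"red",(320,340),100)
o=env.observe(); zt=o["position"][2]+.0145
tilt(p,cv2.erode(m.astype(np.uint8),np.ones((5,5)))>0); print(rect(p,m,zt)); plan(634,-230.3,104,83.7)
```

```text
centre [ 633.1 -229.6  141.6] normal [0.003 0.    1.   ] tilt deg 0.2 extent [63. 39.  5.]
[ 633.9 -229.6   59.4   34.5   -6.3]
t27.38 turn [-0.     0.001  0.001] shift [ 1.3 -1.2 25.5] | pos [ 635.5 -229.2  129.5] grip 52.3 F 63.2 q6 -114 ft [ 0.6 -0.8 -0.2]
```

Emit:
{"api": "servo_tool", "payload": {"deltas": "0 0.5 -1.5 9 0 0 0; 0 0 0 9 0 0 0; 0 0 0 4 0 0 0; 0 0 0 1.2 0 0 0; 0 0 0 1.2 0 0 0; 0 0 0 0 0 0 0; 0 0 0 0 0 0 0"}}

```text
time_s: 27.97
position: [0.6342, -0.231, 0.1052]
tool_rot: [[-0.994, 0.11, 0.0], [0.11, 0.994, -0.0], [-0.0, -0.0, -1.0]]
ft_force: [-4.7, 0.6, 9.2]
grip_width: 0.0522
gripper_force: 64.3
```

Emit:
{"api": "servo_tool", "payload": {"deltas": "1 0 0 0 0 0 0; 1 0 0 0 0 0 0; 1 0 0 -3 0 0 0; 1 0 0 -17 0 0 0; 1 0 0 -20 0 0 0; 1 0 0 -20 0 0 0; 1 0 0 -30 0 0 0; 1 3.1 30 0 0 0 0"}}

```text
time_s: 28.63
position: [0.636, -0.2057, 0.1995]
tool_rot: [[-0.993, 0.114, 0.008], [0.114, 0.993, -0.006], [-0.009, -0.005, -1.0]]
ft_force: [1.3, -1.2, 0.7]
grip_width: 0.0855
gripper_force: 0.0
```

Emit:
{"api": "servo_tool", "payload": {"deltas": "0 3.1 30 0 0 0 0; 0 3.1 30 0 0 0 0; 0 3.1 31 0 0 0 0; 0 0 0 0 0 0 0; 0 0 0 0 0 0 0; 0 0 0 0 0 0 0"}}

```text
time_s: 29.13
position: [0.6355, -0.1099, 0.1941]
tool_rot: [[-0.994, 0.11, -0.0], [0.11, 0.994, -0.0], [-0.0, -0.0, -1.0]]
ft_force: [-0.2, -0.1, -0.5]
grip_width: 0.0123
gripper_force: 0.0
```

Run:
```python
from h import *
p=see(z=.117,save="pics/w4.png"); 
for d in env.spot_point("button_top",p)[:2]: print((toplane(p,d["uv"],.054)*1000).round(0),d["conf"])
plan(636,-109.5,60,83.7)
s=env.get_image("side"); b=env.spot_in("tin_a",s); print([np.round(x["bbox"]).tolist() for x in b])
cv2.imwrite("pics/s4.png",s["img"][:,:,::-1])
```

```text
wrist red [ 634.4 -232.3   61.1   35.4   -6.3] n 5634 net [[629.0, -225.0]] 0.61
[[ 634. -111.]] 0.63
t29.28 turn [-0.    -0.    -0.001] shift [ -0.5   1.2 133.9] | pos [ 635.4 -110.7  193.9] grip 0.6 F 0.0 q6 -104 ft [-0.6 -0.   0.4]
[[320.0, 192.0, 31.0, 21.0], [317.0, 208.0, 30.0, 11.0], [318.0, 215.0, 26.0, 8.0], [319.0, 202.0, 36.0, 15.0]]
```

View pics/w4.png

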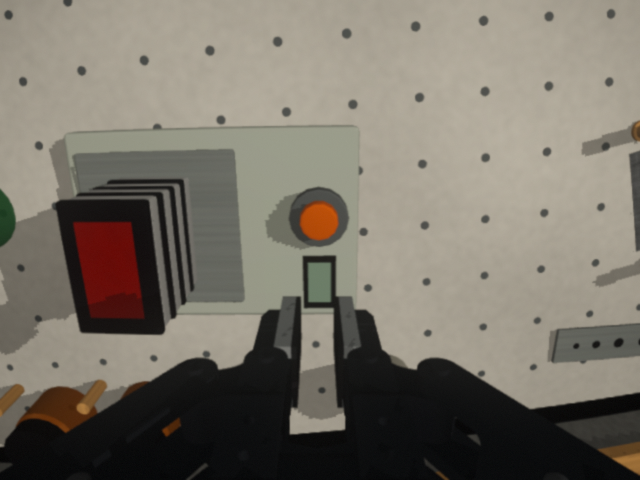

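View pics/s4.png

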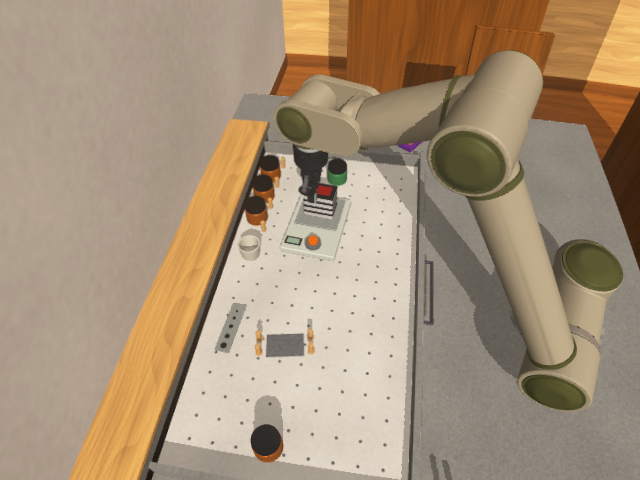

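The wrist view shows four layers squarely stacked on the plate, with the red top at (112,270) and the button at (320,221). The side view agrees. I'll press the button again.

Emit:
{"api": "servo_tool", "payload": {"deltas": "0 0 0 35 0 0 0; 0 0 0 35 0 0 0; 0 0 0 35 0 0 0; 0 0 0 25 0 0 0; 0 0 0 0 0 0 0; 0 0 0 5 0 0 0; 0 0 0 3 0 0 0; 0 0 0 3 0 0 0"}}

```text
time_s: 30.05
position: [0.6363, -0.11, 0.0548]
tool_rot: [[-0.994, 0.11, 0.003], [0.11, 0.994, -0.001], [-0.003, -0.001, -1.0]]
ft_force: [0.6, -0.2, 0.5]
grip_width: -0.0004
gripper_force: 0.0
```

Emit:
{"api": "servo_tool", "payload": {"deltas": "0 0 0 3 0 0 0; 0 0 0 3 0 0 0; 0 0 0 2 0 0 0; 0 0 0 0 0 0 0; 0 0 0 0 0 0 0; 0 0 0 0 0 0 0; 0 0 0 0 0 0 0"}}

```text
time_s: 30.63
position: [0.6364, -0.1099, 0.0479]
tool_rot: [[-0.994, 0.109, 0.004], [0.109, 0.994, -0.002], [-0.004, -0.001, -1.0]]
ft_force: [-2.9, 1.6, 15.6]
grip_width: -0.0003
gripper_force: 7.5
```

Emit:
{"api": "servo_tool", "payload": {"deltas": "0 0 0 -6 0 0 0; 0 0 0 -15 0 0 0; 0 0 0 -35 0 0 0; 0 0 0 -35 0 0 0; 0 0 0 -35 0 0 0; 1 0 0 -17 0 0 0; 1 0 0 0 0 0 0; 1 0 0 0 0 0 0"}}

```text
time_s: 31.3
position: [0.6355, -0.1094, 0.1888]
tool_rot: [[-0.994, 0.109, 0.002], [0.109, 0.994, -0.001], [-0.002, -0.0, -1.0]]
ft_force: [0.2, 0.5, -1.3]
grip_width: 0.0355
gripper_force: 0.0
```

Emit:
{"api": "servo_tool", "payload": {"deltas": "1 -3.1 -30 0 0 0 0; 1 -3.1 -30 0 0 0 0; 1 -3.1 -30 0 0 0 0; 1 -3.2 -31 0 0 0 0; 1 0 0 0 0 0 0; 1 0 0 0 0 0 0; 1 0 0 0 0 0 0"}}

```text
time_s: 31.88
position: [0.6342, -0.2305, 0.1867]
tool_rot: [[-0.994, 0.11, -0.002], [0.11, 0.994, 0.002], [0.002, 0.001, -1.0]]
ft_force: [-0.2, 0.2, -0.2]
grip_width: 0.0856
gripper_force: 0.0
```

Run:
```python
from h import *
p=see(z=.117); plan(634.3,-231.6,105,83.7)
```

```text
wrist red [ 634.8 -231.9   61.4   35.7   -6.6] n 6984 net [[632.0, -230.0]] 0.67
t31.98 turn [ 0.001 -0.001  0.001] shift [ 0.  -1.8 82.5] | pos [ 634.5 -229.8  187.5] grip 85.1 F 0.0 q6 -114 ft [-0.4  0.6  0.2]
```

Emit:
{"api": "servo_tool", "payload": {"deltas": "1 0 -1.9 30 0 0 0; 1 0 0 30 0 0 0; 1 0 0 22 0 0 0; 1 0 0 0 0 0 0; 1 0 0 0 0 0 0; 1 0 0 0 0 0 0"}}

```text
time_s: 32.48
position: [0.6352, -0.2328, 0.108]
tool_rot: [[-0.994, 0.109, 0.002], [0.109, 0.994, -0.001], [-0.003, -0.001, -1.0]]
ft_force: [1.0, 0.1, 0.6]
grip_width: 0.0851
gripper_force: 0.0
```

Emit:
{"api": "servo_tool", "payload": {"deltas": "0 0 0 0 0 0 0; 0 0 0 0 0 0 0; 0 0 0 0 0 0 0; 0 0 0 0 0 0 0; 0 0 0 0 0 0 0; 0 0 0 0 0 0 0; 0 0 0 0 0 0 0"}}

```text
time_s: 33.07
position: [0.635, -0.2333, 0.108]
tool_rot: [[-0.994, 0.11, 0.003], [0.11, 0.994, -0.001], [-0.003, -0.001, -1.0]]
ft_force: [-0.4, 0.4, 7.0]
grip_width: 0.0519
gripper_force: 63.1
```

Emit:
{"api": "servo_tool", "payload": {"deltas": "0 0 0 -5 0 0 0; 0 0 0 -10 0 0 0; 0 0 0 -25 0 0 0; 0 0 0 -30 0 0 0; 0 0 0 0 0 0 0; 0 0 0 0 0 0 0"}}

```text
time_s: 33.57
position: [0.6349, -0.2333, 0.1786]
tool_rot: [[-0.994, 0.11, 0.004], [0.11, 0.994, -0.002], [-0.004, -0.002, -1.0]]
ft_force: [-0.5, -0.0, -1.7]
grip_width: 0.0519
gripper_force: 62.9
```

Run:
```python
from h import *
plan(640,80,175,100.5)
p=env.get_image("wrist"); m=tinmask(p,"red",(320,340),100)
o=env.observe(); zt=o["position"][2]+.0135
tilt(p,cv2.erode(m.astype(np.uint8),np.ones((5,5)))>0); print(rect(p,m,zt))
```

```text
t33.57 turn [-0.002  0.004 -0.293] shift [-62.1 307.1   3.6] | pos [ 634.9 -233.3  178.6] grip 51.9 F 62.9 q6 -114 ft [-0.5 -0.  -1.7]
centre [ 632.  -233.8  188.2] normal [-0.001  0.002  1.   ] tilt deg 0.1 extent [63. 39.  4.]
[ 633.1 -233.9   59.9   34.7   -6.2]
```

Emit:
{"api": "servo_tool", "payload": {"deltas": "0 0 0 0 0 0 -0.098; 0 0 0 0 0 0 -0.098; 0 0 0 0 0 0 -0.097; 0 -7.8 38.4 0 0 0 0; 0 -7.8 38.4 0 0 0 0; 0 -7.8 38.4 0 0 0 0; 0 -7.8 38.4 0 0 0 0; 0 -7.8 38.4 0 0 0 0"}}

```text
time_s: 34.28
position: [0.6369, -0.0353, 0.1748]
tool_rot: [[-0.983, -0.182, -0.003], [-0.182, 0.983, 0.001], [0.002, 0.001, -1.0]]
ft_force: [0.7, -0.8, -1.1]
grip_width: 0.0516
gripper_force: 62.9
```

Emit:
{"api": "servo_tool", "payload": {"deltas": "0 -7.8 38.4 0 0 0 0; 0 -7.8 38.4 0 0 0 0; 0 -7.7 38.3 0 0 0 0; 0 0 0 0 0 0 0; 0 0 0 0 0 0 0; 0 0 0 0 0 0 0"}}

```text
time_s: 34.78
position: [0.6393, 0.0801, 0.1751]
tool_rot: [[-0.983, -0.182, -0.002], [-0.182, 0.983, -0.0], [0.002, 0.0, -1.0]]
ft_force: [-0.2, -0.2, 0.4]
grip_width: 0.0517
gripper_force: 62.9
```

Run:
```python
from h import *
p=env.get_image("wrist"); cv2.imwrite("pics/w5.png",p["img"][:,:,::-1])
np.savez("w5.npz",**{k:np.array(p[k]) for k in ("img","depth","camera_matrix","D","world_to_cam")})
for d in env.spot_point("bay",p)[:2]: print(np.round(d["uv"]),(toplane(p,d["uv"],.012)*1000).round(0),d["conf"])
plan(653.5,183,175,100.5)
```

```text
[444. 255.] [[654. 184.]] 0.77
t34.88 turn [ 0.    -0.001 -0.002] shift [-32.6  99.7   0.5] | pos [639.6  79.1 175.5] grip 51.6 F 62.9 q6 -104 ft [-0.8 -0.2 -1.1]
```

View pics/w5.png

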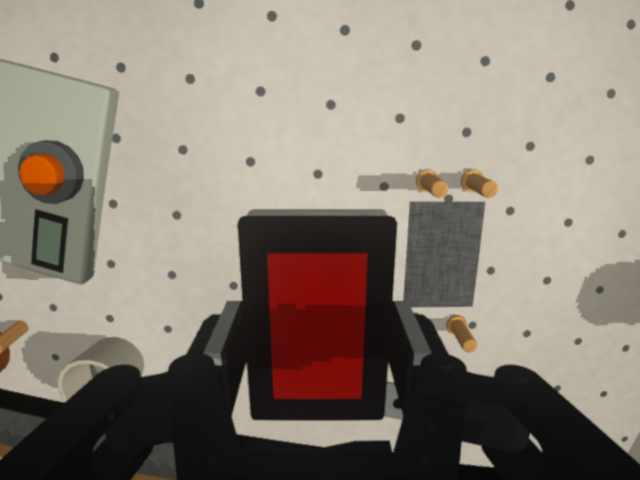

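The wrist view shows the red tin held square and the bay liner with corners at about (409,202), (485,202), (473,306) and (405,305). The pegs are at both ends.

Run:
```python
from h import *
p={k:v for k,v in np.load("w5.npz").items()}
w=toplane(p,[(409,202),(485,202),(473,306),(405,305)],.012)*1000; print(w.round(1),w.mean(0))
h=cv2.cvtColor(p["img"],cv2.COLOR_RGB2HSV).astype(int)
m=np.zeros((480,640),bool); m[195:315,403:495]=(h[195:315,403:495,2]<110)&(h[195:315,403:495,1]<60)
m=cv2.morphologyEx(m.astype(np.uint8),cv2.MORPH_CLOSE,np.ones((5,5))); m=cv2.morphologyEx(m,cv2.MORPH_OPEN,np.ones((13,13))); print(rect(p,m,.012))
```

```text
[[617.4 145.8]
 [606.5 203.3]
 [692.3 220. ]
 [701.2 164. ]] [654.32690351 183.27460319]
[654.6 182.6  87.1  57.1  10.6]
```

Emit:
{"api": "servo_tool", "payload": {"deltas": "0 -11.4 33.1 0 0 0 0; 0 -11.4 33.1 0 0 0 0; 0 -11.3 33.2 0 0 0 0; 0 0 0 0 0 0 0; 0 0 0 35 0 0 0; 0 0 0 35 0 0 0; 0 0 0 30 0 0 0; 0 0 0 0 0 0 0"}}

```text
time_s: 35.55
position: [0.6522, 0.1824, 0.0694]
tool_rot: [[-0.984, -0.18, -0.012], [-0.18, 0.984, -0.001], [0.012, 0.001, -1.0]]
ft_force: [-0.8, -0.8, -1.9]
grip_width: 0.0517
gripper_force: 63.2
```

Emit:
{"api": "servo_tool", "payload": {"deltas": "0 0 0 0 0 0 0; 0 0 0 0 0 0 0; 0 0 0 0 0 0 0"}}

```text
time_s: 35.8
position: [0.6564, 0.1839, 0.0788]
tool_rot: [[-0.983, -0.182, 0.004], [-0.182, 0.983, 0.0], [-0.004, -0.0, -1.0]]
ft_force: [-0.2, -0.6, 0.0]
grip_width: 0.0519
gripper_force: 63.2
```

Run:
```python
from h import *
plan(655,183,22.7,100.6)
p=env.get_image("wrist"); m=tinmask(p,"red",(320,340),100)
o=env.observe(); zt=o["position"][2]+.0105
tilt(p,cv2.erode(m.astype(np.uint8),np.ones((5,5)))>0); print(rect(p,m,zt))
```

```text
t35.80 turn [-0.     0.004 -0.002] shift [ 1.5 -0.6 56.1] | pos [656.4 183.9  78.8] grip 51.9 F 63.2 q6 -95 ft [-0.2 -0.6  0. ]
centre [653.5 182.8  88.4] normal [-0.001 -0.     1.   ] tilt deg 0.1 extent [65. 43.  4.]
[655.4 183.1  60.5  35.   10.5]
```

Emit:
{"api": "servo_tool", "payload": {"deltas": "0 0.8 0 25 0 0 0; 0 0 0 20 0 0 0; 0 0 0 5 0 0 0; 0 0 0 0 0 0 0; 0 0 0 3 0 0 0; 0 0 0 2 0 0 0; 0 0 0 1.5 0 0 0; 0 0 0 0 0 0 0"}}

```text
time_s: 36.52
position: [0.6553, 0.1842, 0.023]
tool_rot: [[-0.983, -0.182, 0.004], [-0.182, 0.983, 0.0], [-0.004, -0.001, -1.0]]
ft_force: [-4.3, -1.4, 12.2]
grip_width: 0.0517
gripper_force: 64.5
```

Emit:
{"api": "servo_tool", "payload": {"deltas": "0 0 0 0 0 0 0; 0 0 0 0 0 0 0"}}

```text
time_s: 36.68
position: [0.6553, 0.1842, 0.023]
tool_rot: [[-0.983, -0.182, 0.004], [-0.182, 0.983, 0.0], [-0.004, -0.001, -1.0]]
ft_force: [-4.8, -0.2, 11.3]
grip_width: 0.052
gripper_force: 64.5
```

Emit:
{"api": "servo_tool", "payload": {"deltas": "1 0 0 0 0 0 0; 1 0 0 0 0 0 0; 1 0 0 -3 0 0 0; 1 0 0 -17 0 0 0; 1 0 0 -30 0 0 0; 1 0 0 -35 0 0 0; 1 0 0 -35 0 0 0; 1 0 0 -20 0 0 0"}}

```text
time_s: 37.35
position: [0.6553, 0.1843, 0.1644]
tool_rot: [[-0.983, -0.182, 0.006], [-0.182, 0.983, 0.001], [-0.006, -0.0, -1.0]]
ft_force: [0.0, -0.0, 0.2]
grip_width: 0.085
gripper_force: 0.0
```

Emit:
{"api": "servo_tool", "payload": {"deltas": "1 0 0 0 0 0 0.099; 1 0 0 0 0 0 0.098; 1 0 0 0 0 0 0.098; 1 -2.3 -37.8 0 0 0 0; 1 -2.3 -37.8 0 0 0 0; 1 -2.3 -37.8 0 0 0 0; 1 -2.3 -37.8 0 0 0 0; 1 -2.3 -37.8 0 0 0 0"}}

```text
time_s: 38.02
position: [0.6444, -0.0066, 0.16]
tool_rot: [[-0.994, 0.111, 0.0], [0.111, 0.994, -0.0], [-0.0, -0.0, -1.0]]
ft_force: [-0.3, -0.1, -0.2]
grip_width: 0.0853
gripper_force: 0.0
```

Emit:
{"api": "servo_tool", "payload": {"deltas": "1 -2.3 -37.8 0 0 0 0; 1 -2.3 -37.8 0 0 0 0; 1 -2.3 -37.8 0 0 0 0; 1 -2.3 -37.8 0 0 0 0; 1 -2.3 -37.8 0 0 0 0; 1 -2.3 -37.8 0 0 0 0; 1 0 0 0 0 0 0; 1 0 0 0 0 0 0"}}

```text
time_s: 38.68
position: [0.6326, -0.2339, 0.1594]
tool_rot: [[-0.993, 0.115, -0.0], [0.115, 0.993, 0.0], [0.0, 0.0, -1.0]]
ft_force: [-0.1, 0.9, 0.1]
grip_width: 0.085
gripper_force: 0.0
```

Run:
```python
from h import *
see(z=.097); p=env.get_image("top"); print("red bay",rect(p,tinmask(p,"red",(213,210),25),.032)); plan(634.5,-231.2,87,83.7)
```

```text
wrist green [ 634.7 -231.1   61.    35.1   -6.5] n 7168 net [[630.0, -229.0]] 0.81
red bay [654.8 184.1  66.7  40.9  10.5]
t38.83 turn [ 0.     0.    -0.001] shift [-1.3 -0.3 72.8] | pos [ 633.2 -230.7  159.8] grip 85.6 F 0.0 q6 -114 ft [ 1.  -0.4  0.7]
```

Emit:
{"api": "servo_tool", "payload": {"deltas": "1 -1.4 -0.3 30 0 0 0; 1 0 0 30 0 0 0; 1 0 0 13.5 0 0 0; 1 0 0 0 0 0 0; 1 0 0 0 0 0 0; 1 0 0 0 0 0 0; 0 0 0 0 0 0 0; 0 0 0 0 0 0 0"}}

```text
time_s: 39.5
position: [0.635, -0.2324, 0.0876]
tool_rot: [[-0.994, 0.111, 0.002], [0.111, 0.994, -0.001], [-0.002, -0.001, -1.0]]
ft_force: [-0.9, 0.3, -1.1]
grip_width: 0.0639
gripper_force: 0.0
```

Emit:
{"api": "servo_tool", "payload": {"deltas": "0 0 0 0 0 0 0; 0 0 0 0 0 0 0; 0 0 0 0 0 0 0; 0 0 0 0 0 0 0; 0 0 0 0 0 0 0"}}

```text
time_s: 39.92
position: [0.635, -0.2326, 0.0877]
tool_rot: [[-0.994, 0.112, 0.002], [0.112, 0.994, -0.001], [-0.003, -0.001, -1.0]]
ft_force: [-0.7, 1.6, 6.8]
grip_width: 0.0521
gripper_force: 63.1
```

Emit:
{"api": "servo_tool", "payload": {"deltas": "0 0 0 -5 0 0 0; 0 0 0 -10 0 0 0; 0 0 0 -25 0 0 0; 0 0 0 -35 0 0 0; 0 0 0 -15 0 0 0; 0 0 0 0 0 0 0; 0 0 0 0 0 0 0"}}

```text
time_s: 40.5
position: [0.6345, -0.2324, 0.1771]
tool_rot: [[-0.994, 0.112, 0.001], [0.112, 0.994, -0.001], [-0.001, -0.001, -1.0]]
ft_force: [-0.1, -0.0, -1.6]
grip_width: 0.052
gripper_force: 62.8
```

Run:
```python
from h import *
plan(655.2,184,176,100.6)
p=env.get_image("wrist"); m=tinmask(p,"green",(320,340),100)
o=env.observe(); zt=o["position"][2]+.0105
tilt(p,cv2.erode(m.astype(np.uint8),np.ones((5,5)))>0); print(rect(p,m,zt))
```

```text
t40.50 turn [-0.001  0.001 -0.297] shift [-97.  405.5   1.1] | pos [ 634.5 -232.4  177.1] grip 52.0 F 62.8 q6 -114 ft [-0.1 -0.  -1.6]
centre [ 631.6 -232.9  187. ] normal [ 0.002 -0.001  1.   ] tilt deg 0.1 extent [63. 39.  5.]
[ 634.4 -233.2   60.7   35.    -6.4]
```

Emit:
{"api": "servo_tool", "payload": {"deltas": "0 0 0 0 0 0 -0.099; 0 0 0 0 0 0 -0.099; 0 0 0 0 0 0 -0.099; 0 -8.8 36.9 0 0 0 0; 0 -8.8 36.9 0 0 0 0; 0 -8.8 36.9 0 0 0 0; 0 -8.8 36.9 0 0 0 0; 0 -8.8 36.9 0 0 0 0"}}

```text
time_s: 41.22
position: [0.6429, -0.0411, 0.1744]
tool_rot: [[-0.983, -0.184, -0.003], [-0.184, 0.983, 0.001], [0.003, 0.001, -1.0]]
ft_force: [0.7, 0.3, 0.3]
grip_width: 0.0519
gripper_force: 62.8
```

Emit:
{"api": "servo_tool", "payload": {"deltas": "0 -8.8 36.9 0 0 0 0; 0 -8.8 36.9 0 0 0 0; 0 -8.8 36.9 0 0 0 0; 0 -8.8 36.9 0 0 0 0; 0 -8.8 36.9 0 0 0 0; 0 -9 36.5 0 0 0 0; 0 0 0 0 0 0 0; 0 0 0 0 0 0 0"}}

```text
time_s: 41.88
position: [0.6542, 0.1861, 0.1741]
tool_rot: [[-0.982, -0.187, -0.003], [-0.187, 0.982, -0.0], [0.003, 0.0, -1.0]]
ft_force: [0.2, 0.4, -1.7]
grip_width: 0.0521
gripper_force: 62.9
```

Emit:
{"api": "servo_tool", "payload": {"deltas": "0 0 0 30 0 0 0; 0 0 0 30 0 0 0; 0 0 0 25 0 0 0; 0 0 0 0 0 0 0; 0 0 0 0 0 0 0; 0 0 0 0 0 0 0; 0 0 0 0 0 0 0"}}

```text
time_s: 42.47
position: [0.656, 0.1837, 0.0932]
tool_rot: [[-0.983, -0.184, 0.003], [-0.184, 0.983, 0.0], [-0.003, -0.0, -1.0]]
ft_force: [0.1, 0.1, -0.9]
grip_width: 0.0518
gripper_force: 63.0
```

Run:
```python
from h import *
plan(655.2,184,43,100.6)
p=env.get_image("wrist"); m=tinmask(p,"green",(320,340),100)
o=env.observe(); zt=o["position"][2]+.0105
tilt(p,cv2.erode(m.astype(np.uint8),np.ones((5,5)))>0); print(rect(p,m,zt))
```

```text
t42.47 turn [-0.     0.003 -0.   ] shift [ 0.8  0.5 50.2] | pos [656.  183.7  93.2] grip 51.8 F 63.0 q6 -95 ft [ 0.1  0.1 -0.9]
centre [653.3 182.6 103.1] normal [-0.001  0.001  1.   ] tilt deg 0.1 extent [64. 43.  4.]
[655.1 182.9  60.1  34.6  10.6]
```

Emit:
{"api": "servo_tool", "payload": {"deltas": "0 0.6 0.3 25 0 0 0; 0 0 0 15 0 0 0; 0 0 0 5 0 0 0; 0 0 0 0 0 0 0; 0 0 0 3 0 0 0; 0 0 0 2 0 0 0; 0 0 0 1.5 0 0 0; 0 0 0 0 0 0 0"}}

```text
time_s: 43.18
position: [0.6553, 0.1843, 0.0427]
tool_rot: [[-0.983, -0.184, 0.004], [-0.184, 0.983, 0.0], [-0.004, -0.001, -1.0]]
ft_force: [-4.4, -0.2, 11.3]
grip_width: 0.0519
gripper_force: 64.3
```

Emit:
{"api": "servo_tool", "payload": {"deltas": "0 0 0 0 0 0 0; 0 0 0 0 0 0 0"}}

```text
time_s: 43.35
position: [0.6553, 0.1843, 0.0427]
tool_rot: [[-0.983, -0.184, 0.004], [-0.184, 0.983, 0.0], [-0.004, -0.001, -1.0]]
ft_force: [-4.3, -0.5, 10.3]
grip_width: 0.0519
gripper_force: 64.3
```

Same return path as before; now for copper.

Emit:
{"api": "servo_tool", "payload": {"deltas": "1 0 0 0 0 0 0; 1 0 0 0 0 0 0; 1 0 0 -3 0 0 0; 1 0 0 -17 0 0 0; 1 0 0 -30 0 0 0; 1 0 0 -35 0 0 0; 1 0 0 -35 0 0 0; 1 0 0 0 0 0 0"}}

```text
time_s: 44.02
position: [0.657, 0.1846, 0.1679]
tool_rot: [[-0.983, -0.184, 0.013], [-0.184, 0.983, 0.001], [-0.013, -0.001, -1.0]]
ft_force: [0.5, -0.4, 1.2]
grip_width: 0.0851
gripper_force: 0.0
```

Emit:
{"api": "servo_tool", "payload": {"deltas": "1 0 0 0 0 0 0.099; 1 0 0 0 0 0 0.099; 1 0 0 0 0 0 0.099; 1 -2.3 -37.8 0 0 0 0; 1 -2.3 -37.8 0 0 0 0; 1 -2.3 -37.8 0 0 0 0; 1 -2.3 -37.8 0 0 0 0; 1 -2.3 -37.8 0 0 0 0"}}

```text
time_s: 44.68
position: [0.6445, -0.0065, 0.1598]
tool_rot: [[-0.994, 0.111, 0.0], [0.111, 0.994, -0.0], [-0.0, -0.0, -1.0]]
ft_force: [0.8, 0.0, -1.5]
grip_width: 0.0855
gripper_force: 0.0
```

Emit:
{"api": "servo_tool", "payload": {"deltas": "1 -2.3 -37.8 0 0 0 0; 1 -2.3 -37.8 0 0 0 0; 1 -2.3 -37.8 0 0 0 0; 1 -2.3 -37.8 0 0 0 0; 1 -2.3 -37.8 0 0 0 0; 1 -2.3 -37.8 0 0 0 0; 1 0 0 0 0 0 0; 1 0 0 0 0 0 0"}}

```text
time_s: 45.35
position: [0.6328, -0.2338, 0.1592]
tool_rot: [[-0.993, 0.115, -0.0], [0.115, 0.993, 0.0], [0.0, 0.0, -1.0]]
ft_force: [1.1, 0.3, -0.1]
grip_width: 0.0856
gripper_force: 0.0
```

Run:
```python
from h import *
see(z=.077); p=env.get_image("top"); print("green bay",rect(p,tinmask(p,"green",(213,208),25),.052)); plan(634.5,-231,67,83.7)
```

```text
wrist copper [ 634.7 -230.7   61.4   35.7   -6.3] n 6377 net [[633.0, -227.0]] 0.93
wrist copper [ 626.7 -122.5   29.    25.4   43.3] n 1715 net [[632.0, -115.0]] 0.58
green bay [654.5 183.9  64.1  38.3  10.6]
t45.50 turn [ 0.    -0.    -0.001] shift [-1.2 -0.3 92.7] | pos [ 633.4 -230.6  159.7] grip 85.2 F 0.0 q6 -114 ft [ 0.1  1.4 -0.4]
```

Emit:
{"api": "servo_tool", "payload": {"deltas": "1 -1.3 -0.2 35 0 0 0; 1 0 0 35 0 0 0; 1 0 0 23.5 0 0 0; 1 0 0 0 0 0 0; 1 0 0 0 0 0 0; 1 0 0 0 0 0 0; 0 0 0 0 0 0 0; 0 0 0 0 0 0 0"}}

```text
time_s: 46.17
position: [0.6352, -0.2323, 0.0681]
tool_rot: [[-0.994, 0.111, 0.003], [0.111, 0.994, -0.002], [-0.003, -0.001, -1.0]]
ft_force: [-0.1, 1.2, 0.1]
grip_width: 0.0639
gripper_force: 0.0
```

Emit:
{"api": "servo_tool", "payload": {"deltas": "0 0 0 0 0 0 0; 0 0 0 0 0 0 0; 0 0 0 0 0 0 0; 0 0 0 0 0 0 0; 0 0 0 0 0 0 0"}}

```text
time_s: 46.58
position: [0.6351, -0.2324, 0.0681]
tool_rot: [[-0.994, 0.111, 0.003], [0.111, 0.994, -0.001], [-0.003, -0.001, -1.0]]
ft_force: [-0.5, 0.7, 6.0]
grip_width: 0.0517
gripper_force: 62.6
```

Emit:
{"api": "servo_tool", "payload": {"deltas": "0 0 0 -5 0 0 0; 0 0 0 -10 0 0 0; 0 0 0 -25 0 0 0; 0 0 0 -35 0 0 0; 0 0 0 -35 0 0 0; 0 0 0 0 0 0 0; 0 0 0 0 0 0 0; 0 0 0 0 0 0 0"}}

```text
time_s: 47.25
position: [0.6341, -0.2319, 0.1759]
tool_rot: [[-0.994, 0.112, -0.001], [0.112, 0.994, 0.0], [0.001, 0.0, -1.0]]
ft_force: [0.2, -0.3, -1.4]
grip_width: 0.0516
gripper_force: 62.8
```

Run:
```python
from h import *
plan(655.2,184,176,100.6)
p=env.get_image("wrist"); m=tinmask(p,"copper",(320,340),100)
o=env.observe(); zt=o["position"][2]+.0105
tilt(p,cv2.erode(m.astype(np.uint8),np.ones((5,5)))>0); print(rect(p,m,zt))
```

```text
t47.25 turn [ 0.    -0.001 -0.297] shift [-9.73e+01  4.05e+02 -1.00e-01] | pos [ 634.1 -231.9  175.9] grip 51.6 F 62.8 q6 -114 ft [ 0.2 -0.3 -1.4]
centre [ 631.2 -232.5  185.4] normal [ 0.004 -0.002  1.   ] tilt deg 0.3 extent [63. 39.  4.]
[ 633.4 -232.7   60.6   35.2   -6.4]
```

Emit:
{"api": "servo_tool", "payload": {"deltas": "0 0 0 0 0 0 -0.099; 0 0 0 0 0 0 -0.099; 0 0 0 0 0 0 -0.099; 0 -8.8 36.9 0 0 0 0; 0 -8.8 36.9 0 0 0 0; 0 -8.8 36.9 0 0 0 0; 0 -8.8 36.9 0 0 0 0; 0 -8.8 36.9 0 0 0 0"}}

```text
time_s: 47.97
position: [0.643, -0.0409, 0.1746]
tool_rot: [[-0.983, -0.184, -0.003], [-0.184, 0.983, 0.001], [0.003, 0.001, -1.0]]
ft_force: [0.0, 0.6, -0.7]
grip_width: 0.0515
gripper_force: 62.9
```

Emit:
{"api": "servo_tool", "payload": {"deltas": "0 -8.8 36.9 0 0 0 0; 0 -8.8 36.9 0 0 0 0; 0 -8.8 36.9 0 0 0 0; 0 -8.8 36.9 0 0 0 0; 0 -8.8 36.9 0 0 0 0; 0 -9.2 36.3 0 0 0 0; 0 0 0 0 0 0 0; 0 0 0 0 0 0 0"}}

```text
time_s: 48.63
position: [0.6546, 0.1862, 0.1744]
tool_rot: [[-0.982, -0.187, -0.003], [-0.187, 0.982, -0.0], [0.003, 0.0, -1.0]]
ft_force: [0.5, -0.6, -0.4]
grip_width: 0.0515
gripper_force: 62.9
```

Emit:
{"api": "servo_tool", "payload": {"deltas": "0 0 0 30 0 0 0; 0 0 0 25 0 0 0; 0 0 0 10 0 0 0; 0 0 0 0 0 0 0; 0 0 0 0 0 0 0; 0 0 0 0 0 0 0; 0 0 0 0 0 0 0"}}

```text
time_s: 49.22
position: [0.6561, 0.1839, 0.1129]
tool_rot: [[-0.983, -0.184, 0.003], [-0.184, 0.983, 0.0], [-0.003, -0.0, -1.0]]
ft_force: [0.2, 0.4, -0.3]
grip_width: 0.0516
gripper_force: 62.9
```

Run:
```python
from h import *
plan(655.2,184,63,100.6)
p=env.get_image("wrist"); m=tinmask(p,"copper",(320,340),100)
o=env.observe(); zt=o["position"][2]+.0105
tilt(p,cv2.erode(m.astype(np.uint8),np.ones((5,5)))>0); print(rect(p,m,zt))
```

```text
t49.22 turn [-0.     0.003 -0.   ] shift [ 0.9  0.2 49.9] | pos [656.1 183.9 112.9] grip 51.6 F 62.9 q6 -95 ft [ 0.2  0.4 -0.3]
centre [653.3 182.9 122.3] normal [ 0.001 -0.001  1.   ] tilt deg 0.1 extent [65. 43.  4.]
[655.1 183.2  60.5  35.   10.6]
```

Emit:
{"api": "servo_tool", "payload": {"deltas": "0 0.6 0.1 25 0 0 0; 0 0 0 15 0 0 0; 0 0 0 5 0 0 0; 0 0 0 0 0 0 0; 0 0 0 3 0 0 0; 0 0 0 2 0 0 0; 0 0 0 1 0 0 0; 0 0 0 0 0 0 0"}}

```text
time_s: 49.93
position: [0.6556, 0.1842, 0.0631]
tool_rot: [[-0.983, -0.184, 0.004], [-0.184, 0.983, 0.0], [-0.004, -0.001, -1.0]]
ft_force: [-3.4, -2.3, 9.8]
grip_width: 0.0513
gripper_force: 64.0
```

Emit:
{"api": "servo_tool", "payload": {"deltas": "0 0 0 0 0 0 0; 0 0 0 0 0 0 0"}}

```text
time_s: 50.1
position: [0.6556, 0.1842, 0.0631]
tool_rot: [[-0.983, -0.184, 0.004], [-0.184, 0.983, 0.0], [-0.004, -0.001, -1.0]]
ft_force: [-2.6, -0.2, 9.8]
grip_width: 0.0519
gripper_force: 64.0
```

Emit:
{"api": "servo_tool", "payload": {"deltas": "1 0 0 0 0 0 0; 1 0 0 0 0 0 0; 1 0 0 -3 0 0 0; 1 0 0 -17 0 0 0; 1 0 0 -30 0 0 0; 1 0 0 -30 0 0 0; 1 0 0 -20 0 0 0; 1 0 0 0 0 0 0"}}

```text
time_s: 50.77
position: [0.6565, 0.1844, 0.1657]
tool_rot: [[-0.983, -0.184, 0.009], [-0.184, 0.983, 0.001], [-0.009, -0.001, -1.0]]
ft_force: [0.5, 0.3, 0.7]
grip_width: 0.085
gripper_force: 0.0
```

Emit:
{"api": "servo_tool", "payload": {"deltas": "1 0 0 0 0 0 0.099; 1 0 0 0 0 0 0.099; 1 0 0 0 0 0 0.099; 1 -2.3 -37.8 0 0 0 0; 1 -2.3 -37.8 0 0 0 0; 1 -2.3 -37.8 0 0 0 0; 1 -2.3 -37.8 0 0 0 0; 1 -2.3 -37.8 0 0 0 0"}}

```text
time_s: 51.43
position: [0.6446, -0.0066, 0.1596]
tool_rot: [[-0.994, 0.111, -0.001], [0.111, 0.994, 0.0], [0.001, 0.0, -1.0]]
ft_force: [1.0, -0.2, -0.5]
grip_width: 0.0852
gripper_force: 0.0
```

Emit:
{"api": "servo_tool", "payload": {"deltas": "1 -2.3 -37.8 0 0 0 0; 1 -2.3 -37.8 0 0 0 0; 1 -2.3 -37.8 0 0 0 0; 1 -2.3 -37.8 0 0 0 0; 1 -2.3 -37.8 0 0 0 0; 1 -2.3 -37.8 0 0 0 0; 1 0 0 0 0 0 0; 1 0 0 0 0 0 0"}}

```text
time_s: 52.1
position: [0.6329, -0.2338, 0.1591]
tool_rot: [[-0.993, 0.115, -0.001], [0.115, 0.993, 0.001], [0.001, 0.001, -1.0]]
ft_force: [-0.6, 0.5, -0.5]
grip_width: 0.0855
gripper_force: 0.0
```

Run:
```python
from h import *
see(z=.057); p=env.get_image("top"); print("copper bay",rect(p,tinmask(p,"copper",(213,206),22),.072)); plan(634.5,-231,46,83.7)
```

```text
wrist blue [ 633.5 -230.5   60.9   35.5   -6.4] n 5464 net [[631.0, -232.0]] 0.67
copper bay [654.6 184.2  67.6  42.6  11.7]
t52.25 turn [ 0.001 -0.001 -0.001] shift [ -1.   -0.2 113.9] | pos [ 633.6 -230.6  159.9] grip 85.2 F 0.0 q6 -114 ft [0.3 0.1 0.7]
```

Emit:
{"api": "servo_tool", "payload": {"deltas": "1 -0.2 0 35 0 0 0; 1 0 0 35 0 0 0; 1 0 0 35 0 0 0; 1 0 0 8.5 0 0 0; 1 0 0 0 0 0 0; 1 0 0 0 0 0 0; 1 0 0 0 0 0 0; 0 0 0 0 0 0 0"}}

```text
time_s: 52.92
position: [0.6347, -0.2322, 0.0491]
tool_rot: [[-0.994, 0.111, 0.004], [0.111, 0.994, -0.002], [-0.004, -0.002, -1.0]]
ft_force: [-1.2, -0.6, 0.0]
grip_width: 0.0755
gripper_force: 0.0
```

Emit:
{"api": "servo_tool", "payload": {"deltas": "0 0 0 0 0 0 0; 0 0 0 0 0 0 0; 0 0 0 0 0 0 0; 0 0 0 0 0 0 0; 0 0 0 0 0 0 0; 0 0 0 0 0 0 0"}}

```text
time_s: 53.42
position: [0.6343, -0.2322, 0.0484]
tool_rot: [[-0.994, 0.112, 0.002], [0.112, 0.994, -0.001], [-0.003, -0.001, -1.0]]
ft_force: [-1.1, 0.4, 6.0]
grip_width: 0.0517
gripper_force: 62.5
```

Emit:
{"api": "servo_tool", "payload": {"deltas": "0 0 0 -10 0 0 0; 0 0 0 -25 0 0 0; 0 0 0 -35 0 0 0; 0 0 0 -35 0 0 0; 0 0 0 -25 0 0 0; 0 0 0 0 0 0 0; 0 0 0 0 0 0 0; 0 0 0 0 0 0 0"}}

```text
time_s: 54.08
position: [0.6332, -0.2317, 0.1759]
tool_rot: [[-0.994, 0.112, -0.002], [0.112, 0.994, 0.001], [0.002, 0.001, -1.0]]
ft_force: [0.2, 0.1, -1.0]
grip_width: 0.0517
gripper_force: 62.9
```

Run:
```python
from h import *
plan(655.2,184,176,100.6)
p=env.get_image("wrist"); m=tinmask(p,"blue",(320,340),100)
o=env.observe(); zt=o["position"][2]+.0105
tilt(p,cv2.erode(m.astype(np.uint8),np.ones((5,5)))>0); print(rect(p,m,zt))
```

```text
t54.08 turn [ 0.001 -0.001 -0.297] shift [-9.810e+01  4.045e+02 -1.000e-01] | pos [ 633.2 -231.7  175.9] grip 51.7 F 62.9 q6 -114 ft [ 0.2  0.1 -1. ]
centre [ 630.1 -232.2  185. ] normal [ 0.005 -0.002  1.   ] tilt deg 0.3 extent [63. 39.  5.]
[ 632.  -232.4   60.4   34.9   -6.6]
```

Emit:
{"api": "servo_tool", "payload": {"deltas": "0 0 0 0 0 0 -0.099; 0 0 0 0 0 0 -0.099; 0 0 0 0 0 0 -0.099; 0 -8.9 36.8 0 0 0 0; 0 -8.9 36.8 0 0 0 0; 0 -8.9 36.8 0 0 0 0; 0 -8.9 36.8 0 0 0 0; 0 -8.9 36.8 0 0 0 0"}}

```text
time_s: 54.8
position: [0.6428, -0.0411, 0.1751]
tool_rot: [[-0.983, -0.184, -0.003], [-0.184, 0.983, 0.001], [0.003, 0.001, -1.0]]
ft_force: [0.8, 0.5, -1.0]
grip_width: 0.0515
gripper_force: 63.0
```

Emit:
{"api": "servo_tool", "payload": {"deltas": "0 -8.9 36.8 0 0 0 0; 0 -8.9 36.8 0 0 0 0; 0 -8.9 36.8 0 0 0 0; 0 -8.9 36.8 0 0 0 0; 0 -8.9 36.8 0 0 0 0; 0 -9.1 36.5 0 0 0 0; 0 0 0 0 0 0 0; 0 0 0 0 0 0 0"}}

```text
time_s: 55.47
position: [0.6548, 0.1858, 0.1748]
tool_rot: [[-0.982, -0.187, -0.003], [-0.187, 0.982, -0.0], [0.003, 0.0, -1.0]]
ft_force: [0.4, 0.5, -1.5]
grip_width: 0.0513
gripper_force: 63.0
```

Emit:
{"api": "servo_tool", "payload": {"deltas": "0 0 0 25 0 0 0; 0 0 0 15 0 0 0; 0 0 0 5 0 0 0; 0 0 0 0 0 0 0; 0 0 0 0 0 0 0; 0 0 0 0 0 0 0; 0 0 0 0 0 0 0"}}

```text
time_s: 56.05
position: [0.6561, 0.1835, 0.1328]
tool_rot: [[-0.983, -0.184, 0.002], [-0.184, 0.983, 0.0], [-0.002, -0.0, -1.0]]
ft_force: [0.5, -1.2, -1.5]
grip_width: 0.0522
gripper_force: 63.0
```

Run:
```python
from h import *
plan(655.2,184,83,100.6)
p=env.get_image("wrist"); m=tinmask(p,"blue",(320,340),100)
o=env.observe(); zt=o["position"][2]+.0105
tilt(p,cv2.erode(m.astype(np.uint8),np.ones((5,5)))>0); print(rect(p,m,zt))
```

```text
t56.05 turn [-0.     0.002 -0.   ] shift [ 0.8  0.7 49.8] | pos [656.1 183.5 132.8] grip 52.2 F 63.0 q6 -95 ft [ 0.5 -1.2 -1.5]
centre [653.1 182.4 141.9] normal [0.002 0.    1.   ] tilt deg 0.1 extent [65. 43.  4.]
[654.6 182.6  60.3  34.7  10.6]
```

Emit:
{"api": "servo_tool", "payload": {"deltas": "0 0.4 0.5 25 0 0 0; 0 0 0 15 0 0 0; 0 0 0 5 0 0 0; 0 0 0 0 0 0 0; 0 0 0 3 0 0 0; 0 0 0 2 0 0 0; 0 0 0 0.8 0 0 0; 0 0 0 0 0 0 0"}}

```text
time_s: 56.77
position: [0.6559, 0.1842, 0.0834]
tool_rot: [[-0.983, -0.184, 0.004], [-0.184, 0.983, 0.0], [-0.004, -0.0, -1.0]]
ft_force: [-2.3, -0.1, 8.4]
grip_width: 0.0514
gripper_force: 63.9
```

Emit:
{"api": "servo_tool", "payload": {"deltas": "0 0 0 0 0 0 0; 0 0 0 0 0 0 0"}}

```text
time_s: 56.93
position: [0.6559, 0.1842, 0.0834]
tool_rot: [[-0.983, -0.184, 0.004], [-0.184, 0.983, 0.0], [-0.004, -0.0, -1.0]]
ft_force: [-3.5, -1.5, 8.4]
grip_width: 0.0519
gripper_force: 63.9
```

Emit:
{"api": "servo_tool", "payload": {"deltas": "1 0 0 0 0 0 0; 1 0 0 0 0 0 0; 1 0 0 -3 0 0 0; 1 0 0 -17 0 0 0; 1 0 0 -30 0 0 0; 1 0 0 -30 0 0 0; 1 0 0 -35 0 0 0; 1 0 0 0 0 0 0"}}

```text
time_s: 57.6
position: [0.6573, 0.1845, 0.204]
tool_rot: [[-0.983, -0.184, 0.013], [-0.184, 0.983, 0.001], [-0.013, -0.001, -1.0]]
ft_force: [1.8, -0.2, 1.3]
grip_width: 0.0857
gripper_force: 0.0
```

Emit:
{"api": "servo_tool", "payload": {"deltas": "1 0 -35 0 0 0 0; 1 0 -35 0 0 0 0; 1 0 -35 0 0 0 0; 1 0 -15 0 0 0 0; 1 0 0 0 0 0 0; 1 0 0 0 0 0 0; 1 0 0 0 0 0 0"}}

```text
time_s: 58.18
position: [0.6771, 0.0674, 0.1959]
tool_rot: [[-0.983, -0.185, 0.0], [-0.185, 0.983, 0.0], [-0.0, 0.0, -1.0]]
ft_force: [0.1, 1.2, -0.4]
grip_width: 0.0855
gripper_force: 0.0
```

Run:
```python
from h import *
p=see(z=.092,save="pics/w6.png"); q=env.get_image("top"); print("blue bay",rect(q,tinmask(q,"blue",(213,204),25),.092))
for n in ["jar_left","jar_right","cup","stripper"]: print(n,[toplane(q,d["uv"],.012).round(3).tolist() for d in env.spot_point(n,q)[:1]])
plan(654,184,92,100.6)
```

```text
wrist blue [655.1 183.9  61.3  35.6  10.4] n 4999 net [[652.0, 178.0]] 0.62
blue bay None
jar_left [[[0.631, 0.423]]]
jar_right [[[0.612, -0.399]]]
cup [[[0.803, -0.062]]]
stripper []
t58.53 turn [-0.     0.     0.001] shift [  1.2 119.4 103.9] | pos [677.2  66.8 195.9] grip 85.7 F 0.0 q6 -105 ft [ 0.6 -0.3 -0.2]
```

View pics/w6.png

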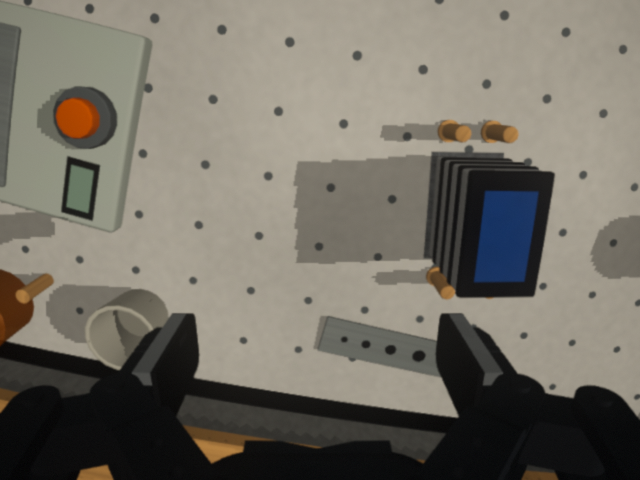

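The wrist view shows all four tins in one square pile between the pegs, with the blue top at (503,237). It measures (655,184) mm at 10.4°, against the bay at (654,183) mm and 10.6°. The button is up at (78,118) and nothing else has moved, so I'm handing in.

```bash
python3 -c "
from rig import env
print(env.close_job())"
```

```text
the job is handed in; nothing more can be done
None
```

I pressed and released the scale button with the plate empty and again with all four tins piled on it. The tins (red, green, copper and blue, bottom to top) now stand in one square pile in the bay, about 1 mm off centre, and the job is handed in; no verdict came back.

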